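# Load the drill jig and index it under the drill

## Task

Get the drill jig ready: by its handle, swing the clicking jig table out from under the drill, to the robot's left, to the third click past the one where the first bush is under the bit (or further), open the jig's leaf, lay every brass blank from the mat flat in a nest of its own, one of them in the first nest, and see that nothing stands above the rim. Shut the leaf fully over them and swing the table back to the click that puts the first bush, the end one nearest the drill, under the bit. Do not knock the drill or shift the other tools on the bench.

Things in the scene. Friction and masses are not known exactly. Their poses are not given: they have to be found in the camera images.
- swing (a joint): Angle of the jig table about the column (rad); positive is clockwise from above, to the robot's left, away from the drill. It clicks every 15 degrees: -0.785, -0.524, -0.262, 0, 0.262, 0.524, 0.785, 1.047; stops at -0.90 and 1.15. At 0 the first bush is under the bit, at -0.262 the second; starts at -0.524. 1.1 N m leaves a click; let go within 0.1 rad of a click it settles in.
- swing_handle (a point): Swing handle: plain black upright post at the outer edge of the jig table, 16 mm thick, z = 60 to 110 mm, on a 34 mm wide tongue of the table; this point is on its axis at z = 92 mm, 262 mm from the column's axis. It moves with the table; axes: x points at the column, z up. Table, jig and tongue reach down to z = 48 mm.
- column (a point): Point at z = 60 mm on the vertical axis of the stand's steel column (25 mm thick, 322 mm tall), about which the jig table swings. The stand's foot is 165 mm square; the table's hub is 54 mm thick up to z = 86 mm. Axes: those of the fixed stand.
- bit_tip (a point): Tip of the drill bit, fixed, at z = 98 mm, 170 mm from the column's axis.
- drill: The fixed drill; origin on the column's axis at bench level, x points from the bit to the column. Over the bit are the chuck (15 mm thick, from z = 118 mm), the upright handpiece (26 mm thick, z = 140 to 280 mm; clamp 36 mm thick at z = 231 to 255 mm) and an arm 20 mm wide at z = 233 to 253 mm to a clamp 48 mm thick on the column. Behind it a control box, 75 mm tall.
- leaf (a joint): Opening angle of the jig's leaf (rad): 0 shut on the rim, stop at 1.78. Aluminium plate 88 x 174 x 8 mm, 0.32 kg, with four steel drill bushes; hinged on the column's side, so its outer edge swings up and towards the column. Past upright (1.57) it stays open, short of that it falls shut. Under the drill the chuck keeps it from opening.
- leaf_hinge (a point): Middle of the leaf's hinge line, z = 76.5 mm, 119.5 mm from the column's axis; it lies in the plate's lower face. y is along the hinge line. Axes turn with the leaf; shut, they are the table's.
- leaf_knob (a point): Grip point of the leaf's black knob, a cylinder 15 mm thick and 32 mm tall, standing on the plate's upper face near the middle of the outer edge. The point is on its axis, 24 mm above that face, that is 73 mm out from the hinge point and 32 mm above it (z = 108.5 mm when shut; knob top at 116.5 mm). Moves with the leaf, axes as leaf_hinge.
- nest1 (a point): Nest 1: the end nest nearest the drill when the table is out, under the first bush. A slot 50 x 19 mm, 10 mm deep, in the steel jig block (85 x 174 mm). The point is the centre of its floor, z = 66 mm; the rim is at z = 76 mm. x is the slot's length and points to the column's side, z up, as the table's. Nests are 44 mm apart on an arc of radius 170 mm about the column.
- nest2 (a point): Nest 2, beside nest 1. A slot 50 x 19 mm, 10 mm deep, in the steel jig block (85 x 174 mm). The point is the centre of its floor, z = 66 mm; the rim is at z = 76 mm. x is the slot's length and points to the column's side, z up, as the table's. Nests are 44 mm apart on an arc of radius 170 mm about the column.
- nest3 (a point): Nest 3, beside nest 2. A slot 50 x 19 mm, 10 mm deep, in the steel jig block (85 x 174 mm). The point is the centre of its floor, z = 66 mm; the rim is at z = 76 mm. x is the slot's length and points to the column's side, z up, as the table's. Nests are 44 mm apart on an arc of radius 170 mm about the column.
- nest4 (a point): Nest 4: the end nest farthest from the drill. A slot 50 x 19 mm, 10 mm deep, in the steel jig block (85 x 174 mm). The point is the centre of its floor, z = 66 mm; the rim is at z = 76 mm. x is the slot's length and points to the column's side, z up, as the table's. Nests are 44 mm apart on an arc of radius 170 mm about the column.
- blank1: One of the two to four brass bar blanks, all alike, 44 x 14 x 8 mm, about 42 g; it starts lying flat on a thin brown leather mat on the bench at the robot's right (None if absent). The origin is its centre, x its length, y its width, z its thickness.
- blank2: One of the two to four brass bar blanks, all alike, 44 x 14 x 8 mm, about 42 g; it starts lying flat on a thin brown leather mat on the bench at the robot's right (None if absent). The origin is its centre, x its length, y its width, z its thickness.
- blank3: One of the two to four brass bar blanks, all alike, 44 x 14 x 8 mm, about 42 g; it starts lying flat on a thin brown leather mat on the bench at the robot's right (None if absent). The origin is its centre, x its length, y its width, z its thickness.
- blank4: One of the two to four brass bar blanks, all alike, 44 x 14 x 8 mm, about 42 g; it starts lying flat on a thin brown leather mat on the bench at the robot's right (None if absent). The origin is its centre, x its length, y its width, z its thickness.
- bur_block: Bystander at the left: wooden block 70 x 110 mm with rows of small burs standing in it, 51 mm tall; origin under its centre.
- doming_block: Bystander at the left: 55 mm steel cube with round hollows; origin under its centre.
- graver_pot: Bystander at the right: white pot 80 mm thick with wooden-handled gravers, about 180 mm tall; origin under its centre.
Things that resemble listed ones, but are neither listed nor needed, are in the scene too. What is shaped like the blank1 but white is not meant.

How it is judged:
By the outcome, as a careful person would: the job done as asked, in the order asked, and still so for the second after the job is handed in, with the robot touching nothing.
Of blank1, blank2, blank3, blank4 only 2 to 4 are there at a start; the rules pass over those that are not, and their reading is None.
At some moment in a run one of blank1, blank2, blank3, blank4 may be knocked a few centimetres aside while the robot is not near it.
Once in a run the grip may slacken for a moment while it holds something.
It also fails if it takes over 210 s, if anything falls off the work surface, if the arm or the gripper's body presses on something with over 40 N, if the wrist force passes 120 N, or if a joint passes its speed limit or range.

## Robot

A 6-joint arm with a two-finger parallel gripper is mounted at the origin on the work surface. World frame = base frame: x ahead of the robot, y to its left, z up, the work surface at z = 0. Lengths are in mm, angles in degrees, forces in N, time in s.
With the tool pointing down it reaches from about 250 to 725 mm from the base axis. Payload 9.7 kg.
Tool frame: the origin (TCP) lies where the fingers leave the gripper's body, on its centre line; the fingertips stand 73 mm ahead of it and the grasp point (between the pads) lies 54 mm ahead of it; z points along the fingers, y is the line along which they close (so a half turn about z gives the same grasp; the last joint's range is limited). The gripper opens to 85 mm and grips with 20 to 120 N. Pads are 22 mm wide; open, the fingers measure 114 mm over their backs; the gripper's body (76 mm by 85 mm) begins 54 mm behind the grasp point. The pads swing forward as they close: fully open they stand 13 mm farther back than shut.
Start: joints at [71.792, 4.979, 10.078, 95.1, 0, 90], TCP at [171.86, 522.457, 303.884] pointing down, gripper open.
Joint ranges: [-179.16, 179.16], [-48.56, 103.87], [-65.8, 70.77], [-126.05, 130.52], [-82.76, 87.17], [-180, 180]. Speed limits (degrees/s): [127.2, 127.2, 147.25, 180, 180, 180].

## Interface

Orientations are given as a 3x3 rotation matrix whose columns are the frame's x, y, z axes.
In Python, from plant import arm gives the robot as it stands.
- The arm moves only by the shell command python3 -m inch 'ROWS' [FORCE]. ROWS is a JSON object of lists of equal length, an entry for each row: "offset": the shift along the tool's x, y, z in units of 40 mm (1.0 is 40 mm), a list of three; "angular": the turn, a rotation vector about the tool's x, y, z in units of 6 degrees (1.0 is 6 degrees), a list of three; "fingers": the closure, from 0 (fully open) to 1 (shut). A call has 1 to 5 rows; each row shifts and turns the commanded pose from where the row before left it, along the tool's axes as they then stand; what a row does not reach is not made up. A row lasts 1/12 s, in which the tool goes at most 41.7 mm and 7.16 degrees, less where a joint would pass 70% of its speed; a pose out of reach is approached as far as the arm can. A call is refused whole if a number of a shift passes 1 or a number of a turn 1, either way. A call with a gripper value outside its range is refused whole. The fingers move at their own pace and stop on an object; FORCE is the grip in N (left out, the last holds). Time passes only in rows, so rows that do not move let the fingers close. It gives the time, the measured TCP pose, the force, the opening and the grip force at its end, in the units of the state.
- arm.sense(): the state, without advancing time (a new reading comes with each control period).
- arm.get_image(name): name is "side" or "top" or "wrist"; returns a dict with "pixels" (420x560x3 uint8, blue, green, red), "fovy" (degrees; the focal length in pixels is half the picture's height over the tangent of half this angle, whatever the lens; pixels are square), "cx", "cy" (the principal point, pixels), "camera_from_world" (4x4, takes a point from world to camera coordinates). Camera axes: x right, y down, z forward; pixel columns grow to the right and rows downward; lengths in mm; the calibration is good to about 2 mm. A picture is of the moment at which its call begins. There is no depth.
- arm.hand_in(): hands the job in; it is judged then, once.
The state is a dict: "time_s": time; "joint_pos": joint angles; "dq": joint speeds; "joint_efforts": joint torques, N m; "ee_pos": TCP position; "eef_rot": TCP orientation; "ft_force": force on the tool from outside, world axes, zero at the start; "moment": the same for the moment, N m; "grip_width": opening from 0.0 (shut) to 1.0 (fully open); "grasp_force": force on a finger pad.
Only numpy, scipy, OpenCV 4.12 (cv2) and the standard library are available. Lean on these libraries where they do the work, as an engineer would, in place of code of your own. Each camera call takes 0.05 s, during which the arm holds its last target. There are 200 camera calls.

## Working session

There is one attempt and no reset: what is moved stays moved. The work goes in short steps, Python scripts to look and compute and a shell command to move; the robot and the scene stay as the last step left them, time stands still between calls to the robot, and variables do not carry over. Pictures are saved under pics/ and viewed, at most 14 in all, crops included, and the job is handed in when it is done.

```bash
ls; mkdir -p pics
cat > h.py <<'E'
import numpy as np, cv2
from plant import arm
def shot(n,f=None):
    im=arm.get_image(n)
    if f: cv2.imwrite('pics/'+f,im['pixels'])
    return im
def cam(im):
    p=im['pixels'];f=p.shape[0]/2/np.tan(np.radians(im['fovy']/2));return f,np.array(im['camera_from_world'])
def ray(im,uv,z):
    f,T=cam(im);R=T[:3,:3];c=-R.T@T[:3,3]
    d=R.T@np.array([(uv[0]-im['cx'])/f,(uv[1]-im['cy'])/f,1]);return c+d*(z-c[2])/d[2]
def proj(im,P):
    f,T=cam(im);q=T[:3,:3]@np.array(P,float)+T[:3,3];return np.array([im['cx']+f*q[0]/q[2],im['cy']+f*q[1]/q[2]])
E
python3 - <<'E'
from h import *
for n in('top','side'):
    im=shot(n,n+'0.png');f,T=cam(im);print(n,f,im['cx'],im['cy'],(-T[:3,:3].T@T[:3,3]).round(),T[:3,:3].round(2).tolist())
s=arm.sense();print(s)
E
```

```text
pics
top 442.20498736479396 283.5784518914284 210.45182688193316 [ 373.  -61. 1245.] [[-0.01, -1.0, -0.01], [-0.99, 0.01, -0.11], [0.11, 0.01, -0.99]]
side 402.63882055908147 284.3619349851999 208.31761890267504 [ -41. -763.  611.] [[0.79, -0.62, -0.0], [-0.31, -0.39, -0.87], [0.53, 0.68, -0.5]]
{'time_s': 0.1, 'joint_pos': array([ 7.17913368e+01,  5.00839288e+00,  1.00379431e+01,  9.51004213e+01,
       -9.77181799e-04,  8.99993433e+01]), 'dq': array([-0.06557437, -0.00154361,  0.20052277,  0.01004061,  0.11678617,
        0.03586079]), 'joint_efforts': array([ 7.26885519e-04, -5.21566272e+01,  4.65651083e+01,  1.60525949e-02,
        3.74936860e-05, -2.41881276e-05]), 'ee_pos': array([171.82657478, 522.33570509, 303.24024412]), 'eef_rot': array([[-9.49928403e-01,  3.12467425e-01, -3.70314020e-04],
       [ 3.12467644e-01,  9.49927670e-01, -1.18032266e-03],
       [-1.70408494e-05, -1.23693317e-03, -9.99999235e-01]]), 'ft_force': array([-0.72735871, -0.62456123, -1.41836595]), 'moment': array([-0.00463728, -0.01622367, -0.02223211]), 'grasp_force': 0.0, 'grip_width': 0.9970975911080319}
```

View pics/top0.png

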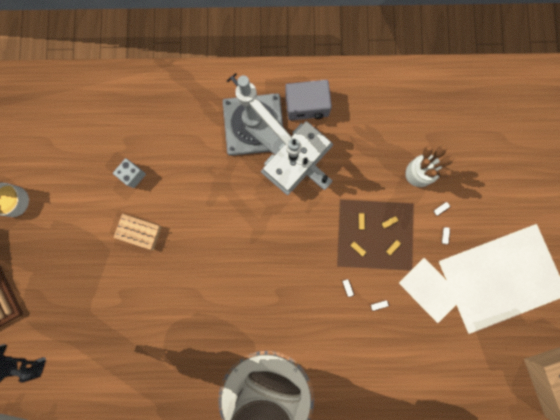

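View pics/side0.png

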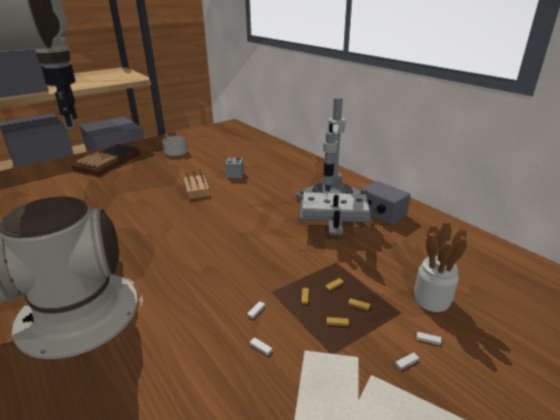

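Top view: four brass blanks on the mat at about (362,221), (390,222), (358,248), (393,247). The white lookalikes at (442,209), (446,236), (348,288) and (379,306) aren't wanted. The jig is near (297,158), the handle near (322,180) and the stand foot near (253,124).

```bash
cat >> h.py <<'E'
def blanks(im,z=9.,box=None):
    hsv=cv2.cvtColor(im['pixels'],cv2.COLOR_BGR2HSV)
    m=cv2.inRange(hsv,(15,120,110),(35,255,255)); out=[]
    for c in cv2.findContours(m,cv2.RETR_EXTERNAL,cv2.CHAIN_APPROX_NONE)[0]:
        if len(c)<12: continue
        P=np.array([ray(im,p[0],z)[:2] for p in c],np.float32)
        (x,y),(w,h),a=cv2.minAreaRect(P)
        if w<h: w,h,a=h,w,a+90
        u=c[:,0].mean(0)
        if w<90 and -350<y<400: out.append((u.round().tolist(),round(float(x),1),round(float(y),1),round(float(w),1),round(float(h),1),round(float((a+90)%180-90),1)))
    return out
E
python3 - <<'E'
from h import *
a=shot('top');b=shot('side')
for im in(a,b):
    for o in blanks(im): print(o)
    print()
A=cv2.resize(a['pixels'][65:205,210:350],(560,560),interpolation=cv2.INTER_CUBIC)
B=cv2.resize(b['pixels'][90:240,290:410],(448,560),interpolation=cv2.INTER_CUBIC)
cv2.imwrite('pics/crop1.png',cv2.resize(A,(560,560)))
cv2.imwrite('pics/crop2.png',B)
E
```

```text
([358.0, 248.0], 405.2, -260.3, 51.1, 21.3, 48.4)
([361.0, 221.0], 481.6, -273.0, 50.7, 19.6, -1.7)

([304.0, 295.0], 402.9, -261.5, 45.9, 14.3, 44.4)
([334.0, 283.0], 481.3, -273.6, 45.0, 16.9, -2.9)
```

View pics/crop1.png

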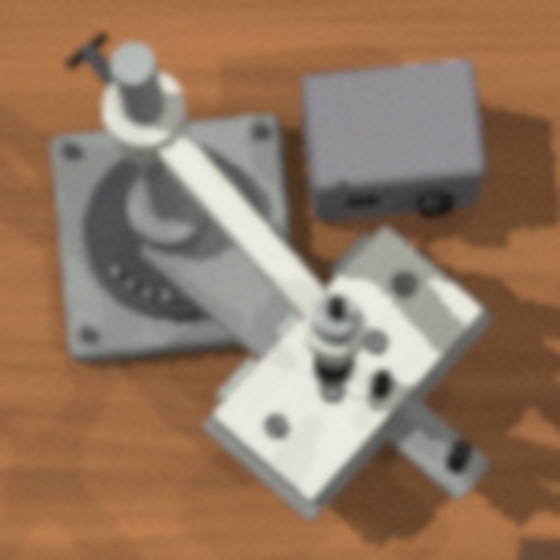

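```bash
sed -i 's/-350<y/-450<y/' h.py
python3 - <<'E'
from h import *
a=shot('top');b=shot('side')
for im in(a,b):
    for o in blanks(im): print(o)
    print()
r=lambda u,v,z:ray(a,(210+u/4,65+v/4),z)[:2].round(1)
print('coltop',r(133,62,322),'handle',r(460,455,110),'knob',r(382,376,116.5),'bush1',r(405,283,84.5),'b2',r(375,340,84.5),'b4',r(277,425,84.5))
for z in (10,20,30): print('foot',z,[r(u,v,z) for u,v in ((52,142),(277,118),(292,345),(75,358))])
print('holes',[r(u,v,20) for u,v in ((72,150),(262,131),(88,335))])
h=r(460,455,110);c=r(133,62,322);print(np.hypot(*(h-c)),np.degrees(np.arctan2(*(h-c)[::-1])))
E
```

```text
([358.0, 248.0], 405.6, -260.3, 50.6, 21.8, 44.0)
([393.0, 247.0], 407.9, -358.5, 51.7, 21.1, -43.2)
([389.0, 222.0], 478.8, -350.8, 51.0, 20.7, -61.1)
([361.0, 221.0], 482.9, -273.1, 48.1, 19.6, -1.7)

([337.0, 320.0], 405.9, -359.3, 44.4, 17.8, -43.4)
([359.0, 303.0], 477.3, -352.0, 44.4, 17.4, -60.6)
([304.0, 295.0], 402.9, -261.5, 45.8, 14.5, 45.1)
([334.0, 283.0], 481.3, -273.6, 45.0, 16.9, -2.9)

coltop [763.4  28.3] handle [ 584.  -164.1] knob [ 635.5 -113.9] bush1 [ 706.7 -131.9] b2 [ 667.7 -111.1] b4 [610.5 -44.9]
foot 10 [array([835.9, 117.2]), array([851.9, -45.8]), array([683.7, -55. ]), array([676. ,  99.9])]
foot 20 [array([832.1, 115.8]), array([848., -46.]), array([681.1, -55.1]), array([673.5,  98.6])]
foot 30 [array([828.4, 114.3]), array([844.1, -46.1]), array([678.6, -55.1]), array([671.1,  97.3])]
holes [array([826. , 101.4]), array([838.4, -35.1]), array([690.1,  89.5])]
263.06295824383943 -132.99746686817312
```

View pics/crop2.png

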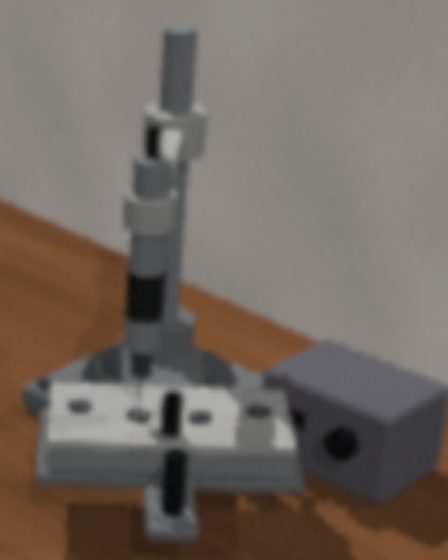

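Column axis is about (763,28). The handle radius comes out at 263 (262 expected), the bushes at 170 and the knob at 191, so they all agree with a table direction of about -132.3° at swing -30°. Side crop: bushes in a row, with the knob and handle centred in front.

```bash
cat > plan.py <<'E'
import sys,numpy as np
from plant import arm
# yaw = world angle of tool y; optional: turn units already chosen
def plan(x,y,z,yaw):
    s=arm.sense();R=s['eef_rot'];p=s['ee_pos'];j=s['joint_pos']
    y0=np.degrees(np.arctan2(R[1,1],R[0,1]))
    best=None
    for k in(-360,-180,0,180,360):
        t=-(yaw+k-y0)/6
        j6=j[5]+6*t+np.degrees(np.arctan2(y,x))-j[0]
        if abs(j6)<170 and (best is None or abs(t)<abs(best[0])): best=(t,j6)
    t=round(best[0],1);a=np.radians(-6*t)
    c,sn=np.cos(a),np.sin(a);Rt=np.array([[c,-sn,0],[sn,c,0],[0,0,1]])@R
    print('turn',t,'j6',round(best[1]),'offset',(Rt.T@(np.array([x,y,z])-p)/40).round(2),'from',p.round(1),'yaw',round(y0,1),'tilt',R[:,2].round(3))
if __name__=='__main__': plan(*map(float,sys.argv[1:5]))
E
python3 plan.py 585 -165 304 137.7; python3 -m inch '{"offset":[[0,0,0]],"angular":[[0,0,-1]],"fingers":[0]}' 40
```

```text
turn -11.0 j6 -63 offset [  5.79 -19.2   -0.  ] from [171.9 522.4 303.6] yaw 71.8 tilt [-0. -0. -1.]
time_s: 0.38
ee_pos: [171.8, 522.4, 303.8]
eef_rot: [[-0.977, 0.213, -0.0], [0.213, 0.977, -0.0], [0.0, -0.0, -1.0]]
ft_force: [-0.1, 0.9, 0.4]
grip_width: 1.002
grasp_force: 0.0
```

```bash
T='' ; 
python3 -m inch '{"offset":[[0,0,0],[0,0,0],[0,0,0],[0,0,0],[0,0,0]],"angular":[[0,0,-1],[0,0,-1],[0,0,-1],[0,0,-1],[0,0,-1]],"fingers":[0,0,0,0,0]}' >/dev/null
python3 -m inch '{"offset":[[0,0,0],[0,0,0],[0,0,0],[0,0,0],[0,0,0]],"angular":[[0,0,-1],[0,0,-1],[0,0,-1],[0,0,-1],[0,0,-1]],"fingers":[0,0,0,0,0]}' >/dev/null
python3 -m inch '{"offset":[[0.29,-0.95,0],[0.29,-0.95,0],[0.29,-0.95,0],[0.29,-0.95,0],[0.29,-0.95,0]],"angular":[[0,0,0],[0,0,0],[0,0,0],[0,0,0],[0,0,0]],"fingers":[0,0,0,0,0]}' >/dev/null
python3 -m inch '{"offset":[[0.29,-0.95,0],[0.29,-0.95,0],[0.29,-0.95,0],[0.29,-0.95,0],[0.29,-0.95,0]],"angular":[[0,0,0],[0,0,0],[0,0,0],[0,0,0],[0,0,0]],"fingers":[0,0,0,0,0]}' >/dev/null
python3 -m inch '{"offset":[[0.29,-0.95,0],[0.29,-0.95,0],[0.29,-0.95,0],[0.29,-0.95,0],[0.29,-0.95,0]],"angular":[[0,0,0],[0,0,0],[0,0,0],[0,0,0],[0,0,0]],"fingers":[0,0,0,0,0]}' >/dev/null
python3 -m inch '{"offset":[[0.29,-0.95,0],[0.29,-0.95,0],[0.29,-0.95,0],[0.29,-0.95,0],[0,0,0]],"angular":[[0,0,0],[0,0,0],[0,0,0],[0,0,0],[0,0,0]],"fingers":[0,0,0,0,0]}'
python3 plan.py 585 -165 146 137.7
python3 - <<'E'
from h import *
im=shot('wrist','w1.png');print(proj(im,(585,-165,110)),proj(im,(763.4,28.3,60)))
E
```

```text
time_s: 2.88
ee_pos: [560.8, -130.9, 301.4]
eef_rot: [[-0.675, -0.738, -0.002], [-0.738, 0.675, -0.001], [0.002, 0.001, -1.0]]
ft_force: [1.2, 0.3, 0.4]
grip_width: 0.996
grasp_force: 0.0
turn -0.0 j6 -63 offset [ 0.21 -1.03  3.89] from [ 560.8 -130.9  301.4] yaw 137.6 tilt [-0.002 -0.001 -1.   ]
[232.26228221 197.30847318] [245.60616433 385.25803475]
```

View pics/w1.png

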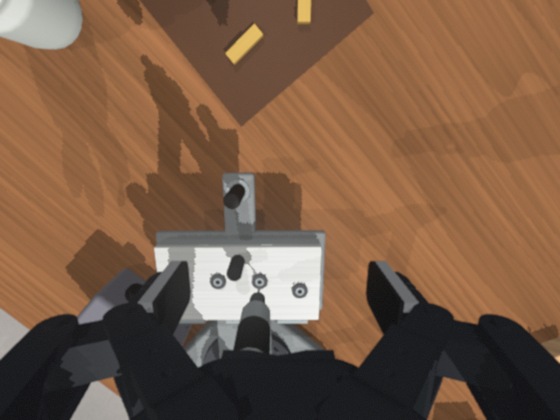

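The wrist view shows the handle post's top at about (233,195), and I predicted (232,197), so the estimate holds. Next I move over it, descend and grip.

```bash
python3 -m inch '{"offset":[[0.1,-0.52,0],[0.1,-0.51,0],[0,0,0],[0,0,0.95],[0,0,0.95]],"angular":[[0,0,0],[0,0,0],[0,0,0],[0,0,0],[0,0,0]],"fingers":[0,0,0,0,0]}' >/dev/null
python3 -m inch '{"offset":[[0,0,0.95],[0,0,0.95],[0,0,0],[0,0,0],[0,0,0]],"angular":[[0,0,0],[0,0,0],[0,0,0],[0,0,0],[0,0,0]],"fingers":[0,0,0,0,0.5]}'
python3 plan.py 585 -165 146 137.7
python3 -m inch '{"offset":[[0,0,0],[0,0,0],[0,0,0],[0,0,0],[0,0,0]],"angular":[[0,0,0],[0,0,0],[0,0,0],[0,0,0],[0,0,0]],"fingers":[1,1,1,1,1]}' 40 >/dev/null
python3 -m inch '{"offset":[[0,0,0],[0,0,0],[0,0,0],[0,0,0],[0,0,0]],"angular":[[0,0,0],[0,0,0],[0,0,0],[0,0,0],[0,0,0]],"fingers":[1,1,1,1,1]}'
```

```text
time_s: 3.77
ee_pos: [584.3, -159.0, 154.8]
eef_rot: [[-0.671, -0.741, 0.003], [-0.741, 0.671, -0.001], [-0.001, -0.002, -1.0]]
ft_force: [0.7, 0.1, 0.8]
grip_width: 0.883
grasp_force: 0.0
turn 0.0 j6 -63 offset [ 0.1  -0.11  0.22] from [ 584.3 -159.   154.8] yaw 137.8 tilt [ 0.003 -0.001 -1.   ]
time_s: 4.6
ee_pos: [584.6, -160.1, 153.3]
eef_rot: [[-0.672, -0.74, 0.003], [-0.74, 0.672, -0.001], [-0.001, -0.003, -1.0]]
ft_force: [2.6, -1.5, 5.5]
grip_width: 0.174
grasp_force: 39.0
```

```bash
python3 -m inch '{"offset":[[-0.01,0.34,0],[-0.01,0.34,0],[-0.01,0.34,0],[-0.01,0.34,0],[-0.01,0.34,0]],"angular":[[0,0,0.5],[0,0,0.5],[0,0,0.5],[0,0,0.5],[0,0,0.5]],"fingers":[1,1,1,1,1]}' 60
python3 -m inch '{"offset":[[-0.01,0.34,0],[-0.01,0.34,0],[-0.01,0.34,0],[-0.01,0.34,0],[-0.01,0.34,0]],"angular":[[0,0,0.5],[0,0,0.5],[0,0,0.5],[0,0,0.5],[0,0,0.5]],"fingers":[1,1,1,1,1]}'
python3 -c "
from plant import arm;import numpy as np
p=arm.sense()['ee_pos'][:2]-[763.4,28.3];print(np.hypot(*p),np.degrees(np.arctan2(p[1],p[0])))"
```

```text
time_s: 5.02
ee_pos: [541.0, -106.9, 153.4]
eef_rot: [[-0.842, -0.54, 0.005], [-0.54, 0.842, 0.0], [-0.004, -0.002, -1.0]]
ft_force: [10.6, 0.6, 3.0]
grip_width: 0.166
grasp_force: 58.9
time_s: 5.43
ee_pos: [513.1, -45.2, 153.4]
eef_rot: [[-0.953, -0.304, 0.006], [-0.304, 0.953, 0.001], [-0.006, -0.001, -1.0]]
ft_force: [15.0, -0.7, -0.9]
grip_width: 0.165
grasp_force: 58.7
260.90498153646985 -163.63201458243782
```

```bash
python3 -m inch '{"offset":[[-0.01,0.34,0],[-0.01,0.34,0],[-0.01,0.34,0],[-0.01,0.34,0],[-0.01,0.34,0]],"angular":[[0,0,0.5],[0,0,0.5],[0,0,0.5],[0,0,0.5],[0,0,0.5]],"fingers":[1,1,1,1,1]}'
python3 -m inch '{"offset":[[-0.01,0.34,0],[-0.01,0.34,0],[-0.01,0.34,0],[-0.01,0.34,0],[-0.01,0.34,0]],"angular":[[0,0,0.5],[0,0,0.5],[0,0,0.5],[0,0,0.5],[0,0,0.5]],"fingers":[1,1,1,1,1]}'
python3 -m inch '{"offset":[[-0.01,0.34,0],[-0.01,0.34,0],[-0.01,0.34,0],[-0.01,0.34,0],[0,0,0]],"angular":[[0,0,0.5],[0,0,0.5],[0,0,0.5],[0,0,0.5],[0,0,0]],"fingers":[1,1,1,1,1]}'
python3 -c "
from plant import arm;import numpy as np
p=arm.sense()['ee_pos'][:2]-[763.4,28.3];print(np.hypot(*p),np.degrees(np.arctan2(p[1],p[0])))"
```

```text
time_s: 5.85
ee_pos: [501.9, 21.5, 153.4]
eef_rot: [[-0.999, -0.046, 0.008], [-0.046, 0.999, 0.0], [-0.008, 0.0, -1.0]]
ft_force: [17.6, -4.2, -1.9]
grip_width: 0.167
grasp_force: 58.7
time_s: 6.27
ee_pos: [508.1, 88.7, 153.5]
eef_rot: [[-0.977, 0.214, 0.008], [0.214, 0.977, -0.001], [-0.008, 0.001, -1.0]]
ft_force: [18.0, -9.4, -1.6]
grip_width: 0.165
grasp_force: 59.0
time_s: 6.68
ee_pos: [526.0, 141.1, 153.4]
eef_rot: [[-0.911, 0.413, 0.009], [0.413, 0.911, 0.0], [-0.008, 0.004, -1.0]]
ft_force: [16.8, -4.6, -0.0]
grip_width: 0.167
grasp_force: 59.5
262.89899299101967 154.58157640459908
```

```bash
python3 -m inch '{"offset":[[0.03,0.3,0],[0,0,0],[0,0,0],[0,0,0],[0,0,0]],"angular":[[0,0,0.4],[0,0,0],[0,0,0],[0,0,0],[0,0,0]],"fingers":[1,1,0,0,0]}'
python3 -m inch '{"offset":[[0,0,0],[0,0,0],[0,0,-0.9],[0,0,-0.9],[0,0,-0.9]],"angular":[[0,0,0],[0,0,0],[0,0,0],[0,0,0],[0,0,0]],"fingers":[0,0,0,0,0]}'
python3 -m inch '{"offset":[[0.5,0,-0.8],[0.6,0,0],[0,0,0]],"angular":[[0,0,0],[0,0,0],[0,0,0]],"fingers":[0,0,0]}'
python3 - <<'E'
from h import *
im=shot('top');A=im['pixels'][60:230,180:350];cv2.imwrite('pics/crop3.png',cv2.resize(A,(595,595),interpolation=cv2.INTER_CUBIC))
for sw in(45,):
  psi=np.radians(-162.3-sw);C=np.array([763.4,28.3])
  g=lambda r,z,o=0:((proj(im,[C[0]+r*np.cos(psi+o),C[1]+r*np.sin(psi+o),z])-[180,60])*3.5).round()
  print(sw,'h',g(262,110),'knob',g(192.5,116.5),[g(170,84.5,np.radians(o)) for o in(22.5,7.5,-7.5,-22.5)])
E
```

```text
time_s: 7.1
ee_pos: [525.8, 151.2, 151.7]
eef_rot: [[-0.894, 0.448, -0.001], [0.448, 0.894, 0.0], [0.001, -0.0, -1.0]]
ft_force: [-1.1, 0.8, -0.7]
grip_width: 0.582
grasp_force: 0.0
time_s: 7.52
ee_pos: [525.4, 151.1, 260.8]
eef_rot: [[-0.894, 0.448, -0.002], [0.448, 0.894, -0.0], [0.001, -0.001, -1.0]]
ft_force: [-0.1, 0.9, 0.4]
grip_width: 0.998
grasp_force: 0.0
time_s: 7.77
ee_pos: [485.0, 172.1, 294.8]
eef_rot: [[-0.895, 0.447, 0.003], [0.447, 0.895, 0.002], [-0.002, 0.003, -1.0]]
ft_force: [-1.1, -0.0, -1.0]
grip_width: 1.003
grasp_force: 0.0
45 h [ 87. 491.] knob [129. 407.] [array([233., 412.]), array([176., 400.]), array([125., 375.]), array([ 82., 337.])]
```

View pics/crop3.png

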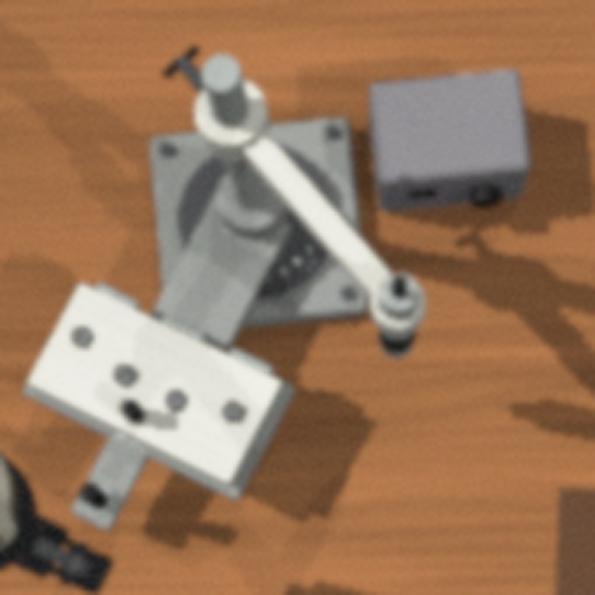

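Everything matches the predictions: handle at (90,493), knob at (130,408), bushes at (233,412) to (82,337). So the table sits at +45°, the third click. Next is the leaf knob.

```bash
python3 plan.py 592.3 116.6 165 62.7
```

```text
turn 0.1 j6 38 offset [-2.99 -0.02  3.21] from [485.9 171.6 293.3] yaw 63.5 tilt [ 0.002  0.001 -1.   ]
```

```bash
python3 -m inch '{"offset":[[-0.75,0,0],[-0.75,0,0],[-0.75,0,0],[-0.74,-0.02,0],[0,0,0]],"angular":[[0,0,0.1],[0,0,0],[0,0,0],[0,0,0],[0,0,0]],"fingers":[0,0,0,0,0]}'  >/dev/null
python3 -m inch '{"offset":[[0,0,0.7],[0,0,0.7],[0,0,0.7],[0,0,0],[0,0,0]],"angular":[[0,0,0],[0,0,0],[0,0,0],[0,0,0],[0,0,0]],"fingers":[0,0,0,0,0]}'
python3 plan.py 592.3 116.6 165 62.7
```

```text
time_s: 8.65
ee_pos: [592.1, 115.5, 206.4]
eef_rot: [[-0.889, 0.457, -0.004], [0.457, 0.889, -0.001], [0.003, -0.002, -1.0]]
ft_force: [1.1, 0.4, 1.1]
grip_width: 1.007
grasp_force: 0.0
turn 0.0 j6 38 offset [0.   0.03 1.04] from [592.1 115.5 206.4] yaw 62.8 tilt [-0.004 -0.001 -1.   ]
```

```bash
python3 -m inch '{"offset":[[0,0.03,0.52],[0,0,0.52],[0,0,0],[0,0,0],[0,0,0]],"angular":[[0,0,0],[0,0,0],[0,0,0],[0,0,0],[0,0,0]],"fingers":[0,0,0,0.5,1]}' 30
python3 -m inch '{"offset":[[0,0,0],[0,0,0],[0,0,0],[0,0,0],[0,0,0]],"angular":[[0,0,0],[0,0,0],[0,0,0],[0,0,0],[0,0,0]],"fingers":[1,1,1,1,1]}'
python3 plan.py 592.3 116.6 165 62.7
python3 - <<'E'
import numpy as np
d=np.array([0,0.]);R=np.hypot(73,34.5);a0=np.arctan2(34.5,73);pr=None
for th in range(0,105,8):
    q=np.array([R*np.cos(a0+np.radians(th)),R*np.sin(a0+np.radians(th))])
    if pr is not None: print(th,((q-pr)/40).round(2))  # (+out = +tool x, up = -tool z)
    pr=q
E
```

```text
time_s: 9.07
ee_pos: [594.1, 117.1, 168.7]
eef_rot: [[-0.889, 0.457, 0.002], [0.457, 0.889, 0.001], [-0.002, 0.002, -1.0]]
ft_force: [0.2, 0.9, 0.3]
grip_width: 0.748
grasp_force: 0.0
time_s: 9.48
ee_pos: [593.8, 117.3, 167.2]
eef_rot: [[-0.889, 0.457, 0.002], [0.457, 0.889, 0.001], [-0.001, 0.002, -1.0]]
ft_force: [1.2, 2.4, 4.9]
grip_width: 0.161
grasp_force: 29.3
turn 0.0 j6 38 offset [ 0.03 -0.03  0.05] from [593.8 117.3 167.2] yaw 62.8 tilt [ 0.002  0.001 -1.   ]
8 [-0.14  0.25]
16 [-0.17  0.22]
24 [-0.2  0.2]
32 [-0.23  0.17]
40 [-0.25  0.14]
48 [-0.26  0.1 ]
56 [-0.27  0.06]
64 [-0.28  0.02]
72 [-0.28 -0.02]
80 [-0.28 -0.06]
88 [-0.27 -0.09]
96 [-0.25 -0.13]
104 [-0.23 -0.16]
```

```bash
python3 -m inch '{"offset":[[-0.14,0,-0.25],[-0.17,0,-0.22],[-0.2,0,-0.2],[-0.23,0,-0.17],[0,0,0]],"angular":[[0,0,0],[0,0,0],[0,0,0],[0,0,0],[0,0,0]],"fingers":[1,1,1,1,1]}' 30
python3 -m inch '{"offset":[[-0.25,0,-0.14],[-0.26,0,-0.1],[-0.27,0,-0.06],[-0.28,0,-0.02],[0,0,0]],"angular":[[0,0,0],[0,0,0],[0,0,0],[0,0,0],[0,0,0]],"fingers":[1,1,1,1,1]}'
```

```text
time_s: 9.9
ee_pos: [620.6, 103.5, 200.3]
eef_rot: [[-0.889, 0.457, 0.0], [0.457, 0.889, 0.001], [0.0, 0.001, -1.0]]
ft_force: [-2.0, 6.2, 1.6]
grip_width: 0.162
grasp_force: 30.2
time_s: 10.32
ee_pos: [658.6, 84.1, 213.0]
eef_rot: [[-0.889, 0.457, 0.001], [0.457, 0.889, 0.001], [-0.001, 0.002, -1.0]]
ft_force: [-0.6, 5.5, 3.8]
grip_width: 0.154
grasp_force: 29.3
```

```bash
python3 -m inch '{"offset":[[-0.28,0,0.02],[-0.28,0,0.06],[-0.27,0,0.09],[-0.26,0,0.13],[0,0,0]],"angular":[[0,0,0],[0,0,0],[0,0,0],[0,0,0],[0,0,0]],"fingers":[1,1,1,1,1]}' 30
python3 -m inch '{"offset":[[0,0,0],[0,0,0]],"angular":[[0,0,0],[0,0,0]],"fingers":[1,1]}' 30
python3 - <<'E'
from h import *
im=shot('side');A=im['pixels'][90:260,200:400];cv2.imwrite('pics/crop4.png',cv2.resize(A,(700,595),interpolation=cv2.INTER_CUBIC))
E
```

```text
time_s: 10.73
ee_pos: [698.1, 64.1, 200.7]
eef_rot: [[-0.889, 0.457, 0.003], [0.457, 0.889, 0.001], [-0.003, 0.003, -1.0]]
ft_force: [5.8, 4.0, 4.9]
grip_width: 0.151
grasp_force: 30.6
time_s: 10.9
ee_pos: [697.0, 64.7, 201.4]
eef_rot: [[-0.889, 0.457, 0.003], [0.457, 0.889, 0.001], [-0.002, 0.002, -1.0]]
ft_force: [4.6, 4.3, 4.9]
grip_width: 0.153
grasp_force: 30.4
```

View pics/crop4.png

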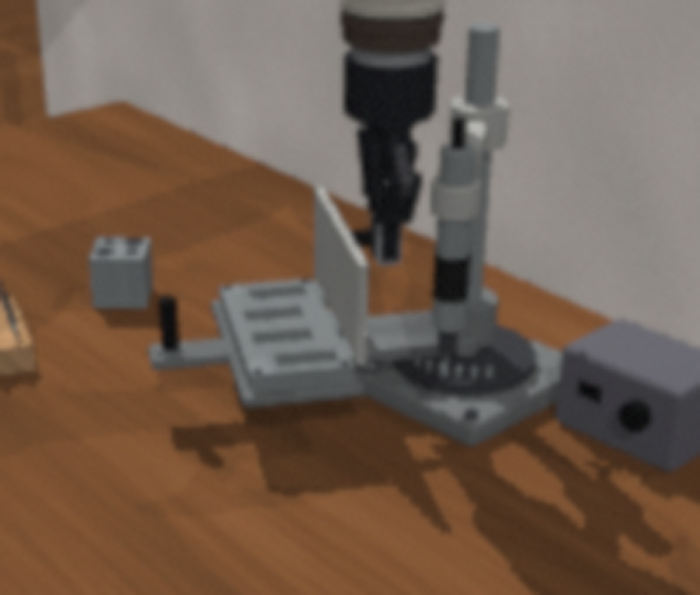

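The leaf stands open past upright at its stop, and the four slots run parallel to the table's x. I release, retreat and go to the blanks.

```bash
python3 -m inch '{"offset":[[0,0,0],[0,0,0],[0,0,0],[0,0,0],[0,0,-0.7]],"angular":[[0,0,0],[0,0,0],[0,0,0],[0,0,0],[0,0,0]],"fingers":[0,0,0,0,0]}'
python3 -m inch '{"offset":[[0,0,-0.7],[0.1,0,-0.7],[0.4,0,-0.5],[0.9,0,0],[0.9,0,0]],"angular":[[0,0,0],[0,0,0],[0,0,0],[0,0,0],[0,0,0]],"fingers":[0,0,0,0,0]}'
python3 -m inch '{"offset":[[0.9,0,0],[0.9,0,0],[0.9,0,0],[0.9,0,0],[0,0,0]],"angular":[[0,0,0],[0,0,0],[0,0,0],[0,0,0],[0,0,0]],"fingers":[0,0,0,0,0]}'
python3 - <<'E'
from h import *
a=shot('top');b=shot('side')
for im in(a,b):
    for o in blanks(im): print(o)
cv2.imwrite('pics/crop5.png',np.hstack([cv2.resize(b['pixels'][150:240,240:330],(400,400),interpolation=cv2.INTER_CUBIC),cv2.resize(a['pixels'][190:280,330:420],(400,400),interpolation=cv2.INTER_CUBIC)]))
import plan
plan.plan(482.0,-273.4,120,87.5)
E
```

```text
time_s: 11.37
ee_pos: [694.6, 63.8, 222.6]
eef_rot: [[-0.889, 0.457, -0.009], [0.457, 0.889, -0.001], [0.008, -0.005, -1.0]]
ft_force: [-0.3, -0.4, -1.9]
grip_width: 0.854
grasp_force: 0.0
time_s: 11.78
ee_pos: [614.4, 105.9, 305.3]
eef_rot: [[-0.889, 0.459, 0.002], [0.459, 0.889, 0.0], [-0.001, 0.001, -1.0]]
ft_force: [0.9, 0.3, 0.3]
grip_width: 1.0
grasp_force: 0.0
time_s: 12.2
ee_pos: [482.0, 173.6, 305.7]
eef_rot: [[-0.89, 0.455, -0.0], [0.455, 0.89, 0.001], [0.001, 0.0, -1.0]]
ft_force: [-1.2, -0.5, -0.5]
grip_width: 1.003
grasp_force: 0.0
([358.0, 248.0], 404.9, -261.1, 45.3, 16.1, 47.8)
([394.0, 246.0], 409.4, -359.9, 47.8, 19.4, -46.4)
([390.0, 222.0], 479.1, -351.3, 52.0, 20.7, -61.1)
([361.0, 221.0], 481.6, -273.1, 50.7, 19.6, -1.7)
([338.0, 321.0], 405.4, -361.5, 43.3, 16.3, -38.2)
([359.0, 303.0], 476.9, -352.0, 44.8, 18.2, -60.1)
([305.0, 295.0], 401.8, -262.9, 35.3, 6.5, 49.4)
([334.0, 283.0], 480.5, -273.7, 46.4, 17.0, -2.9)
turn -4.1 j6 -27 offset [ -0.4  -11.14   4.62] from [485.5 172.4 305.3] yaw 62.9 tilt [ 0.001  0.    -1.   ]
```

View pics/crop5.png

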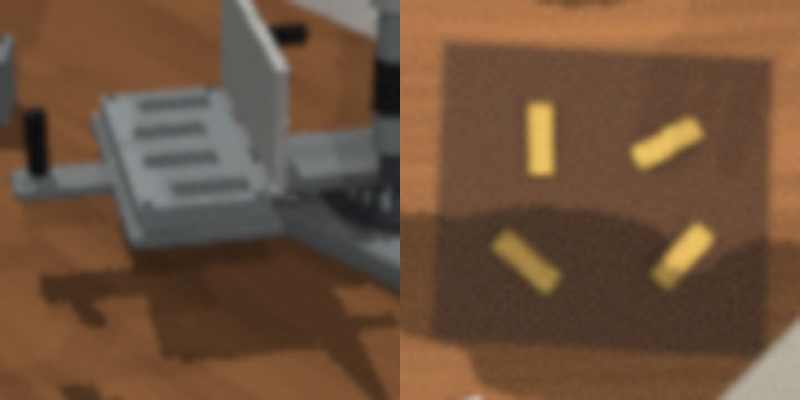

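The crop confirms four brass blanks on the mat, and the leaf is still open. I'll start with the blank at (361,221), which is at (481.5,-273.4).

```bash
python3 -m inch '{"offset":[[0,0,0],[0,0,0],[0,0,0],[0,0,0],[0,0,0]],"angular":[[0,0,-0.82],[0,0,-0.82],[0,0,-0.82],[0,0,-0.82],[0,0,-0.82]],"fingers":[0,0,0,0,0]}' >/dev/null
python3 -m inch '{"offset":[[-0.03,-0.93,0],[-0.03,-0.93,0],[-0.03,-0.93,0.3],[-0.03,-0.93,0.3],[-0.03,-0.93,0.3]],"angular":[[0,0,0],[0,0,0],[0,0,0],[0,0,0],[0,0,0]],"fingers":[0,0,0,0,0]}' >/dev/null
python3 -m inch '{"offset":[[-0.03,-0.93,0.3],[-0.03,-0.93,0.3],[-0.03,-0.93,0.3],[-0.03,-0.93,0.3],[-0.03,-0.93,0.3]],"angular":[[0,0,0],[0,0,0],[0,0,0],[0,0,0],[0,0,0]],"fingers":[0,0,0,0,0]}' >/dev/null
python3 -m inch '{"offset":[[-0.03,-0.93,0.3],[-0.03,-0.93,0.3],[0,0,0],[0,0,0]],"angular":[[0,0,0],[0,0,0],[0,0,0],[0,0,0]],"fingers":[0,0,0,0]}' 
python3 plan.py 481.5 -273.4 140 87.7
python3 - <<'E'
from h import *
im=shot('wrist','w2.png')
for o in blanks(im): print(o)
E
```

```text
time_s: 13.88
ee_pos: [479.7, -277.2, 182.9]
eef_rot: [[-0.999, 0.05, -0.003], [0.05, 0.999, 0.001], [0.003, 0.001, -1.0]]
ft_force: [-0.3, 0.2, 0.4]
grip_width: 1.001
grasp_force: 0.0
turn -0.1 j6 -27 offset [-0.04  0.1   1.07] from [ 479.7 -277.2  182.9] yaw 87.1 tilt [-0.003  0.001 -1.   ]
([193.0, 214.0], 478.1, -350.0, 47.4, 15.8, -60.9)
([284.0, 213.0], 481.3, -271.9, 46.3, 15.4, -2.1)
([172.0, 129.0], 407.6, -357.2, 46.1, 16.7, -43.9)
([295.0, 119.0], 405.3, -259.7, 45.3, 15.6, 47.4)
```

```bash
python3 -m inch '{"offset":[[-0.04,0.12,0.8],[0,0,0.8],[0,0,0.6],[0,0,0],[0,0,0]],"angular":[[0,0,-0.1],[0,0,0],[0,0,0],[0,0,0],[0,0,0]],"fingers":[0.4,0.4,0.4,0.4,0.4]}' 40
python3 plan.py 481.2 -272.4 79 87.9
```

```text
time_s: 14.35
ee_pos: [482.2, -269.0, 96.6]
eef_rot: [[-0.999, 0.034, -0.001], [0.034, 0.999, 0.001], [0.001, 0.001, -1.0]]
ft_force: [0.6, 0.2, 1.2]
grip_width: 0.599
grasp_force: 0.0
turn 0.0 j6 -27 offset [ 0.02 -0.09  0.44] from [ 482.2 -269.    96.6] yaw 88.1 tilt [-0.001  0.001 -1.   ]
```

```bash
python3 -m inch '{"offset":[[0.02,-0.09,0.44],[0,0,0],[0,0,0],[0,0,0],[0,0,0]],"angular":[[0,0,0],[0,0,0],[0,0,0],[0,0,0],[0,0,0]],"fingers":[0.5,0.6,0.6,0.6,0.6]}' 40
python3 plan.py 481.2 -272.4 79 87.9
python3 -m inch '{"offset":[[0,0,0],[0,0,0],[0,0,0],[0,0,0],[0,0,0]],"angular":[[0,0,0],[0,0,0],[0,0,0],[0,0,0],[0,0,0]],"fingers":[1,1,1,1,1]}' 40
python3 -m inch '{"offset":[[0,0,-0.9],[0,0,-0.9],[0,0,0],[0,0,0]],"angular":[[0,0,0],[0,0,0],[0,0,0],[0,0,0]],"fingers":[1,1,1,1]}' 60
python3 - <<'E'
from h import *
im=shot('wrist','w3.png')
print(blanks(im,z=90))
import plan
psi=np.radians(152.7)
for k,o in enumerate((22.5,7.5,-7.5,-22.5)): print(k+1,(763.4+170*np.cos(psi+np.radians(o))).round(1),(28.3+170*np.sin(psi+np.radians(o))).round(1))
E
```

```text
time_s: 14.77
ee_pos: [482.0, -273.7, 80.8]
eef_rot: [[-0.999, 0.035, 0.002], [0.035, 0.999, -0.001], [-0.002, -0.001, -1.0]]
ft_force: [-0.7, 0.3, 0.3]
grip_width: 0.397
grasp_force: 0.0
turn 0.0 j6 -27 offset [0.02 0.03 0.05] from [ 482.  -273.7   80.8] yaw 88.0 tilt [ 0.002 -0.001 -1.   ]
time_s: 15.18
ee_pos: [481.7, -273.6, 80.0]
eef_rot: [[-0.999, 0.035, 0.001], [0.035, 0.999, -0.001], [-0.001, -0.0, -1.0]]
ft_force: [-0.7, 2.2, 5.8]
grip_width: 0.12
grasp_force: 39.1
time_s: 15.52
ee_pos: [482.3, -274.0, 153.5]
eef_rot: [[-0.999, 0.035, 0.004], [0.035, 0.999, -0.002], [-0.004, -0.002, -1.0]]
ft_force: [-0.2, -0.1, -0.2]
grip_width: 0.0
grasp_force: 0.0
[([178.0, 219.0], 453.0, -320.3, 29.7, 9.8, -61.3), ([349.0, 214.0], 453.7, -239.7, 28.9, 10.4, -1.9), ([154.0, 122.0], 409.2, -324.8, 28.8, 10.5, -43.9), ([295.0, 114.0], 407.7, -264.2, 28.2, 9.6, 47.4)]
1 594.0 42.5
2 603.5 85.9
3 623.8 125.3
4 653.7 158.1
```

View pics/w3.png

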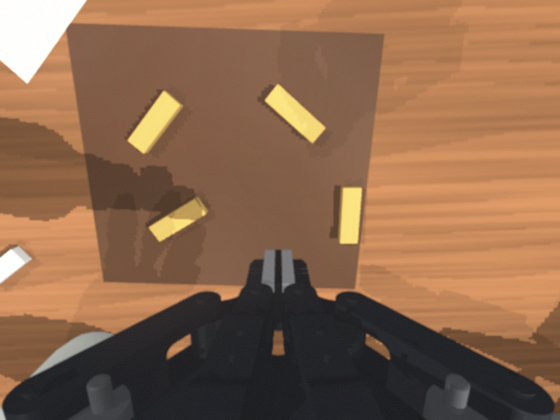

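The grip was too shallow and lost the blank, which now lies at (349,214) in the wrist view. I'll re-measure and grip 4 mm lower.

```bash
python3 -m inch '{"offset":[[0,0,0],[0,0,0],[0,0,0],[0,0,0]],"angular":[[0,0,0],[0,0,0],[0,0,0],[0,0,0]],"fingers":[0.3,0.3,0.3,0.3]}' 40
python3 - <<'E'
from h import *
im=shot('wrist')
for o in blanks(im,10): print(o)
E
```

```text
time_s: 15.9
ee_pos: [481.0, -273.3, 150.2]
eef_rot: [[-0.999, 0.035, -0.001], [0.035, 0.999, 0.001], [0.001, 0.001, -1.0]]
ft_force: [0.4, -0.4, -0.3]
grip_width: 0.564
grasp_force: 0.0
([175.0, 223.0], 477.8, -349.9, 46.7, 15.6, -61.3)
([349.0, 218.0], 478.9, -220.8, 45.8, 16.5, -1.8)
([152.0, 125.0], 407.6, -356.5, 45.9, 16.9, -43.8)
([293.0, 116.0], 405.3, -259.9, 44.9, 15.2, 47.3)
```

```bash
python3 plan.py 478.9 -221.3 77 88.2
python3 -m inch '{"offset":[[0.02,0.65,0],[0.02,0.65,0],[0,0,0.5],[0,0,0.5],[0,0,0]],"angular":[[0,0,0],[0,0,0],[0,0,0],[0,0,0],[0,0,0]],"fingers":[0.3,0.3,0.4,0.4,0.4]}' 40
python3 plan.py 478.9 -221.3 77 88.2
python3 - <<'E'
from h import *
im=shot('wrist')
for o in blanks(im,10): print(o)
E
```

```text
turn -0.0 j6 -23 offset [0.1  1.3  1.84] from [ 481.1 -273.4  150.4] yaw 88.0 tilt [-0.001  0.001 -1.   ]
time_s: 16.37
ee_pos: [480.1, -220.3, 107.5]
eef_rot: [[-0.999, 0.034, -0.005], [0.034, 0.999, 0.002], [0.005, 0.002, -1.0]]
ft_force: [-0.4, 0.3, -1.6]
grip_width: 0.605
grasp_force: 0.0
turn -0.0 j6 -23 offset [ 0.03 -0.03  0.76] from [ 480.1 -220.3  107.5] yaw 88.0 tilt [-0.005  0.002 -1.   ]
([67.0, 250.0], 477.2, -348.2, 48.6, 14.9, -61.3)
([279.0, 243.0], 478.4, -219.7, 46.2, 15.1, -1.3)
([27.0, 130.0], 407.6, -354.6, 47.2, 18.3, -44.0)
([200.0, 119.0], 405.1, -259.0, 45.0, 15.6, 47.4)
```

```bash
python3 -m inch '{"offset":[[0.04,0.01,0.39],[0,0,0.39],[0,0,0],[0,0,0],[0,0,0]],"angular":[[0,0,0],[0,0,0],[0,0,0],[0,0,0],[0,0,0]],"fingers":[0.5,0.6,0.6,0.6,0.6]}' 40
python3 plan.py 478.5 -220 77 88.2
python3 -m inch '{"offset":[[0,0,0],[0,0,0],[0,0,0],[0,0,0],[0,0,0]],"angular":[[0,0,0],[0,0,0],[0,0,0],[0,0,0],[0,0,0]],"fingers":[0.8,0.8,1,1,1]}' 40
python3 -m inch '{"offset":[[0,0,0],[0,0,0],[0,0,0],[0,0,0],[0,0,-0.1]],"angular":[[0,0,0],[0,0,0],[0,0,0],[0,0,0],[0,0,0]],"fingers":[1,1,1,1,1]}'
python3 -m inch '{"offset":[[0,0,-0.2],[0,0,-0.4],[0,0,-0.4],[0,0,0]],"angular":[[0,0,0],[0,0,0],[0,0,0],[0,0,0]],"fingers":[1,1,1,1]}'
python3 -c "
from h import *
for o in blanks(shot('wrist'),10): print(o)"
```

```text
time_s: 16.83
ee_pos: [480.4, -221.4, 81.3]
eef_rot: [[-0.999, 0.035, 0.001], [0.035, 0.999, -0.001], [-0.001, -0.001, -1.0]]
ft_force: [-0.4, -0.0, -0.1]
grip_width: 0.399
grasp_force: 0.0
turn -0.0 j6 -23 offset [0.05 0.03 0.11] from [ 480.4 -221.4   81.3] yaw 88.0 tilt [ 0.001 -0.001 -1.   ]
time_s: 17.25
ee_pos: [480.3, -221.1, 80.7]
eef_rot: [[-0.999, 0.035, 0.001], [0.035, 0.999, -0.001], [-0.001, -0.0, -1.0]]
ft_force: [-0.2, 1.1, 6.2]
grip_width: -0.001
grasp_force: 3.0
time_s: 17.67
ee_pos: [479.7, -220.9, 83.6]
eef_rot: [[-0.999, 0.035, -0.001], [0.035, 0.999, 0.0], [0.001, 0.0, -1.0]]
ft_force: [0.3, 0.5, -0.4]
grip_width: 0.001
grasp_force: 0.0
time_s: 18.0
ee_pos: [481.0, -221.6, 127.4]
eef_rot: [[-0.999, 0.035, 0.004], [0.035, 0.999, -0.002], [-0.004, -0.002, -1.0]]
ft_force: [0.6, 0.3, 0.4]
grip_width: 0.0
grasp_force: 0.0
([89.0, 235.0], 477.4, -348.4, 48.6, 15.0, -61.2)
([280.0, 223.0], 473.9, -220.1, 37.0, 14.9, -2.0)
([54.0, 126.0], 407.5, -354.9, 46.9, 18.1, -44.0)
([210.0, 117.0], 405.2, -259.1, 45.0, 15.7, 47.6)
```

```bash
python3 -m inch '{"offset":[[0.05,0.02,0],[0,0,0.5],[0,0,0.5],[0,0,0],[0,0,0]],"angular":[[0,0,0],[0,0,0],[0,0,0],[0,0,0],[0,0,0]],"fingers":[0.5,0.6,0.6,0.6,0.6]}' 40
python3 plan.py 478.5 -220 77 88.2
python3 -m inch '{"offset":[[0,0,0.2],[0,0,0],[0,0,0]],"angular":[[0,0,0],[0,0,0],[0,0,0]],"fingers":[0.6,0.6,0.6]}' 40
python3 plan.py 478.5 -220 77 88.2
```

```text
time_s: 18.47
ee_pos: [476.9, -219.6, 82.5]
eef_rot: [[-0.999, 0.035, -0.003], [0.035, 0.999, 0.001], [0.003, 0.001, -1.0]]
ft_force: [0.6, -0.6, 0.2]
grip_width: 0.398
grasp_force: 0.0
turn -0.0 j6 -23 offset [-0.04 -0.01  0.14] from [ 476.9 -219.6   82.5] yaw 88.0 tilt [-0.003  0.001 -1.   ]
time_s: 18.72
ee_pos: [478.1, -220.2, 76.2]
eef_rot: [[-0.999, 0.035, 0.0], [0.035, 0.999, -0.0], [-0.0, -0.0, -1.0]]
ft_force: [-0.7, 0.0, 0.0]
grip_width: 0.401
grasp_force: 0.0
turn -0.0 j6 -23 offset [-0.01  0.   -0.02] from [ 478.1 -220.2   76.2] yaw 88.0 tilt [ 0. -0. -1.]
```

```bash
python3 -m inch '{"offset":[[0,0,0],[0,0,0],[0,0,0],[0,0,0],[0,0,0]],"angular":[[0,0,0],[0,0,0],[0,0,0],[0,0,0],[0,0,0]],"fingers":[0.8,0.8,1,1,1]}' 40
python3 -m inch '{"offset":[[0,0,0],[0,0,-0.1],[0,0,-0.2],[0,0,-0.4],[0,0,0]],"angular":[[0,0,0],[0,0,0],[0,0,0],[0,0,0],[0,0,0]],"fingers":[1,1,1,1,1]}' 60
```

```text
time_s: 19.13
ee_pos: [478.3, -220.3, 76.5]
eef_rot: [[-0.999, 0.035, 0.001], [0.035, 0.999, -0.0], [-0.001, -0.0, -1.0]]
ft_force: [0.1, 0.1, 5.8]
grip_width: 0.141
grasp_force: 39.5
time_s: 19.55
ee_pos: [478.9, -220.6, 106.8]
eef_rot: [[-0.999, 0.035, 0.003], [0.035, 0.999, -0.001], [-0.003, -0.001, -1.0]]
ft_force: [1.1, -1.4, 0.0]
grip_width: 0.132
grasp_force: 58.6
```

```bash
python3 -m inch '{"offset":[[0,0,-0.9],[0,0,-0.9],[0,0.9,-0.6],[0,0.9,0],[0,0.9,0]],"angular":[[0,0,0],[0,0,0],[0,0,0.8],[0,0,0.8],[0,0,0.8]],"fingers":[1,1,1,1,1]}' >/dev/null
python3 -m inch '{"offset":[[0,0.9,0],[0,0.9,0],[0,0,0],[0,0,0]],"angular":[[0,0,0.8],[0,0,0.8],[0,0,0],[0,0,0]],"fingers":[1,1,1,1]}' 
python3 plan.py 594 42.5 200 62.7
```

```text
time_s: 20.3
ee_pos: [514.2, -44.8, 198.7]
eef_rot: [[-0.9, 0.435, -0.0], [0.435, 0.9, -0.0], [0.0, -0.0, -1.0]]
ft_force: [-0.2, -0.8, -0.2]
grip_width: 0.131
grasp_force: 58.8
turn 0.2 j6 31 offset [-0.79  2.85 -0.03] from [514.2 -44.8 198.7] yaw 64.2 tilt [-0. -0. -1.]
```

```bash
python3 -m inch '{"offset":[[-0.2,0.71,0],[-0.2,0.71,0],[-0.2,0.71,0],[-0.2,0.71,0],[0,0,0]],"angular":[[0,0,0.2],[0,0,0],[0,0,0],[0,0,0],[0,0,0]],"fingers":[1,1,1,1,1]}' 
python3 plan.py 594 42.5 153 62.7
python3 - <<'E'
from h import *
im=shot('wrist','w4.png')
print([proj(im,p).round() for p in((594,42.5,76),(603.5,85.9,76),(623.8,125.3,76),(653.7,158.1,76))])
print(blanks(im,123))
E
```

```text
time_s: 20.72
ee_pos: [596.1, 42.2, 197.9]
eef_rot: [[-0.89, 0.455, 0.0], [0.455, 0.89, 0.001], [0.0, 0.001, -1.0]]
ft_force: [0.4, -0.9, -0.6]
grip_width: 0.134
grasp_force: 58.9
turn 0.0 j6 31 offset [ 0.05 -0.02  1.12] from [596.1  42.2 197.9] yaw 62.9 tilt [ 0.     0.001 -1.   ]
[array([277., 230.]), array([341., 214.]), array([407., 214.]), array([467., 231.])]
[([278.0, 268.0], 599.3, 40.7, 46.6, 13.7, -27.2)]
```

View pics/w4.png

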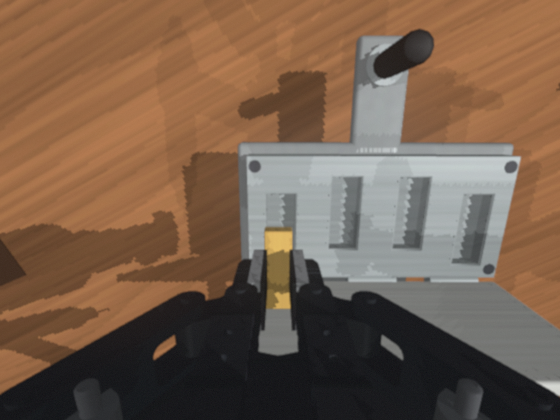

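The nests appear at (281,230), (346,214), (413,214) and (474,230), about 5 px right of my prediction. That fits a table about 1° further clockwise than I assumed. I'll check with rays.

Run:
```python
from h import *
im=shot('wrist')
for u in((346,214),(413,214),(474.5,230)):
    p=ray(im,u,76)[:2];d=p-[763.4,28.3];print(p.round(1),np.hypot(*d).round(1),np.degrees(np.arctan2(d[1],d[0])).round(1))
a=ray(im,(240,143),70)[:2];b=ray(im,(513,147),70)[:2];d=b-a;print('edge',np.degrees(np.arctan2(d[1],d[0])))
s=arm.sense();R=s['eef_rot'];
for o in blanks(im,131): print(o,(R.T@(np.array([o[1],o[2],s['ee_pos'][2]])-s['ee_pos'])).round(1))
```

```text
[603.7  87.7] 170.4 159.6
[624.2 127.7] 171.1 144.5
[654.1 161.1] 172.0 129.4
edge 62.030867483066
([278.0, 270.0], 594.3, 41.1, 44.1, 12.9, -27.1) [ 0.2  1.1 -0. ]
```

```bash
python3 plan.py 593.5 44.2 160 62.0
python3 -m inch '{"offset":[[0.08,0.03,0.4],[0,0,0.4],[0,0,0],[0,0,0]],"angular":[[0,0,0.15],[0,0,0],[0,0,0],[0,0,0]],"fingers":[1,1,1,1]}' 
python3 plan.py 593.5 44.2 150 62.0
```

```text
turn 0.1 j6 32 offset [0.06 0.09 0.95] from [594.   40.  198.2] yaw 62.9 tilt [-0.001 -0.    -1.   ]
time_s: 21.15
ee_pos: [590.7, 41.7, 166.7]
eef_rot: [[-0.882, 0.472, -0.002], [0.472, 0.882, -0.0], [0.001, -0.001, -1.0]]
ft_force: [-0.2, 0.1, -0.5]
grip_width: 0.13
grasp_force: 58.9
turn -0.0 j6 32 offset [-0.03  0.09  0.42] from [590.7  41.7 166.7] yaw 61.8 tilt [-0.002 -0.    -1.   ]
```

```bash
cat >> h.py <<'E'
def slots(im):
    g=cv2.GaussianBlur(cv2.cvtColor(im['pixels'],cv2.COLOR_BGR2GRAY),(3,3),0);best={}
    for t in range(50,200,5):
        m=(g<t).astype(np.uint8)
        for c in cv2.findContours(m,cv2.RETR_LIST,cv2.CHAIN_APPROX_NONE)[0]:
            if len(c)<40: continue
            P=np.array([ray(im,p[0],76)[:2] for p in c],np.float32)
            (x,y),(w,h),a=cv2.minAreaRect(P)
            if w<h:w,h,a=h,w,a+90
            if 46<w<54 and 16<h<22 and 560<x<700 and 0<y<200:
                d=np.array([x,y])-[763.4,28.3]
                best.setdefault((round(x/25),round(y/25)),[]).append((x,y,w,h,(a)%180,np.hypot(*d),np.degrees(np.arctan2(d[1],d[0]))))
    for k,v in best.items(): print(len(v),np.median(v,0).round(1))
E
python3 - <<'E'
from h import *
import plan
im=shot('wrist');slots(im);plan.plan(593.5,44.2,150,62)
s=arm.sense();R=s['eef_rot']
for z in(99,102):
  for o in blanks(im,z): print(o,(R.T@(np.array([o[1],o[2],s['ee_pos'][2]])-s['ee_pos'])).round(1))
slots(shot('top'))
E
```

```text
9 [655.4 161.3  51.1  20.3 151.8 171.4 129.1]
10 [605.3  88.9  50.7  19.8 151.8 169.4 159. ]
10 [625.8 128.9  50.5  20.1 150.6 170.6 143.9]
1 [655.6 162.8  49.7  19.6 147.7 172.4 128.7]
1 [577.1 100.1  52.   16.6  64.2 199.6 158.9]
turn -0.0 j6 32 offset [-0.02  0.08  0.44] from [591.2  41.9 167.7] yaw 61.8 tilt [ 0. -0. -1.]
([278.0, 268.0], 590.7, 41.6, 44.9, 13.0, -28.2) [ 0.3 -0.5  0. ]
([278.0, 268.0], 589.4, 42.3, 43.9, 12.7, -28.2) [ 1.8 -0.5 -0. ]
```

```bash
python3 plan.py 595.2 46 150 61.5
python3 -m inch '{"offset":[[-0.04,0.13,0.2],[0,0,0],[0,0,0]],"angular":[[0,0,0],[0,0,0],[0,0,0]],"fingers":[1,1,1]}' 
python3 plan.py 595.2 46 150 61.5
```

```text
turn 0.1 j6 33 offset [-0.03  0.13  0.45] from [591.6  42.1 168.2] yaw 61.8 tilt [ 0.001 -0.    -1.   ]
time_s: 21.5
ee_pos: [595.5, 46.9, 158.8]
eef_rot: [[-0.882, 0.471, -0.0], [0.471, 0.882, -0.0], [0.0, -0.0, -1.0]]
ft_force: [0.5, -0.2, -1.0]
grip_width: 0.135
grasp_force: 58.9
turn 0.1 j6 33 offset [-0.01 -0.02  0.22] from [595.5  46.9 158.8] yaw 61.9 tilt [-0. -0. -1.]
```

```bash
python3 -m inch '{"offset":[[0,-0.02,0.1],[0,0,0.1],[0,0,0],[0,0,0]],"angular":[[0,0,0.05],[0,0,0],[0,0,0],[0,0,0]],"fingers":[1,1,1,1]}' 
python3 plan.py 595.2 46 148 61.5
python3 -m inch '{"offset":[[0,0,0.05],[0,0,0],[0,0,0]],"angular":[[0,0,0],[0,0,0],[0,0,0]],"fingers":[1,1,1]}'
python3 plan.py 595.2 46 148 61.5
```

```text
time_s: 21.83
ee_pos: [594.8, 46.1, 150.6]
eef_rot: [[-0.88, 0.476, -0.001], [0.476, 0.88, -0.0], [0.001, -0.0, -1.0]]
ft_force: [0.5, -0.4, 0.7]
grip_width: 0.133
grasp_force: 58.9
turn 0.0 j6 33 offset [-0.01  0.    0.06] from [594.8  46.1 150.6] yaw 61.6 tilt [-0.001 -0.    -1.   ]
time_s: 22.08
ee_pos: [595.1, 46.1, 149.2]
eef_rot: [[-0.88, 0.476, 0.0], [0.476, 0.88, 0.0], [-0.0, 0.0, -1.0]]
ft_force: [-0.1, 0.6, 0.5]
grip_width: 0.133
grasp_force: 59.5
turn 0.0 j6 33 offset [-0.   -0.    0.03] from [595.1  46.1 149.2] yaw 61.6 tilt [ 0.  0. -1.]
```

```bash
python3 -m inch '{"offset":[[0,0,0.05],[0,0,0],[0,0,0]],"angular":[[0,0,0],[0,0,0],[0,0,0]],"fingers":[1,1,1]}'|egrep 'ee_pos|ft'
python3 -m inch '{"offset":[[0,0,0.05],[0,0,0],[0,0,0]],"angular":[[0,0,0],[0,0,0],[0,0,0]],"fingers":[1,1,1]}'|egrep 'ee_pos|ft'
```

```text
ee_pos: [595.1, 46.2, 149.0]
ft_force: [-5.5, 0.9, 14.0]
ee_pos: [595.1, 46.3, 148.9]
ft_force: [-10.7, 0.8, 26.1]
```

```bash
python3 -m inch '{"offset":[[0,0,-0.12],[0,0,0],[0,0,0],[0,0,0],[0,0,0]],"angular":[[0,0,0],[0,0,0],[0,0,0],[0,0,0],[0,0,0]],"fingers":[1,1,0.6,0.6,0.6]}'|egrep 'ee_pos|ft|wid'
python3 -m inch '{"offset":[[0,0,-0.5],[0,0,-0.5],[0.9,0,-0.5],[0.9,0,-0.5],[0,0,0]],"angular":[[0,0,0],[0,0,0],[0,0,0],[0,0,0],[0,0,0]],"fingers":[0.3,0.3,0.3,0.3,0.3]}'|egrep 'ee_pos|ft'
python3 - <<'E'
from h import *
im=shot('wrist','w5.png')
print(blanks(im,74),proj(im,(594.3,46.1,74)))
A=im['pixels'][150:400,120:480];cv2.imwrite('pics/crop6.png',cv2.resize(A,(720,500)))
E
```

```text
ee_pos: [594.9, 46.1, 149.1]
ft_force: [0.1, -0.8, -0.3]
grip_width: 0.402
ee_pos: [529.2, 82.2, 234.0]
ft_force: [0.1, 0.1, 0.6]
[([277.0, 298.0], 596.0, 45.6, 44.9, 12.6, -28.5)] [276.57510287 297.35888554]
```

View pics/crop6.png

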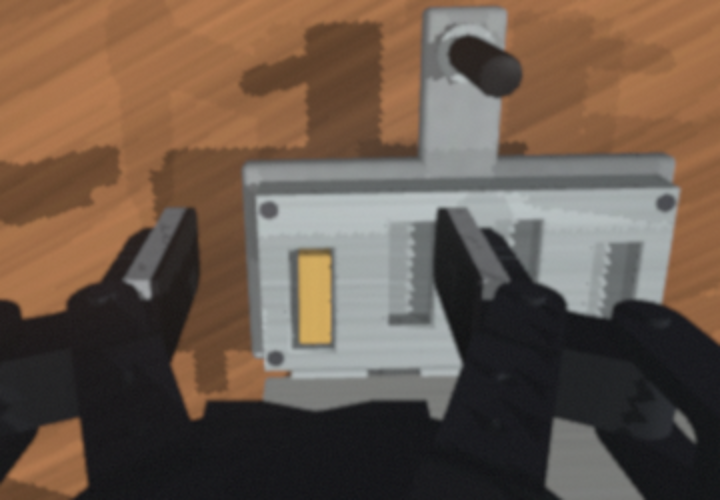

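Nest 1 now holds a blank lying flat at (315,298) in the crop. On to the second blank.

```bash
python3 plan.py 478 -340 180 29
```

```text
turn 5.4 j6 26 offset [-8.54 -6.31  1.32] from [530.8  81.4 232.3] yaw 61.7 tilt [ 0.003  0.001 -1.   ]
```

```bash
python3 -m inch '{"offset":[[0,0,0],[0,0,0],[0,0,0],[0,0,0],[0,0,0]],"angular":[[0,0,1],[0,0,1],[0,0,1],[0,0,1],[0,0,1]],"fingers":[0.3,0.3,0.3,0.3,0.3]}' >/dev/null
python3 -m inch '{"offset":[[0,0,0],[-0.71,-0.53,0],[-0.71,-0.53,0],[-0.71,-0.53,0],[-0.71,-0.53,0]],"angular":[[0,0,0.4],[0,0,0],[0,0,0],[0,0,0],[0,0,0]],"fingers":[0.3,0.3,0.3,0.3,0.3]}' >/dev/null
python3 -m inch '{"offset":[[-0.71,-0.53,0.1],[-0.71,-0.53,0.1],[-0.71,-0.53,0.1],[-0.71,-0.53,0.2],[-0.71,-0.53,0.2]],"angular":[[0,0,0],[0,0,0],[0,0,0],[0,0,0],[0,0,0]],"fingers":[0.3,0.3,0.3,0.3,0.3]}' >/dev/null
python3 -m inch '{"offset":[[-0.71,-0.53,0.2],[-0.71,-0.53,0.2],[0,0,0.2],[0,0,0],[0,0,0]],"angular":[[0,0,0],[0,0,0],[0,0,0],[0,0,0],[0,0,0]],"fingers":[0.3,0.3,0.3,0.3,0.3]}' |grep ee_pos
python3 - <<'E'
from h import *
import plan
im=shot('wrist')
for o in blanks(im,10): print(o)
plan.plan(477.6,-350,110,29)
E
```

```text
ee_pos: [480.1, -306.2, 176.4]
([252.0, 254.0], 478.0, -349.5, 46.9, 14.6, -61.9)
([173.0, 224.0], 408.4, -356.3, 45.4, 17.7, -43.8)
([222.0, 117.0], 405.5, -259.4, 45.0, 15.2, 47.3)
turn 0.0 j6 25 offset [-0.93 -0.6   1.68] from [ 480.5 -305.7  177.3] yaw 29.2 tilt [-0.001  0.001 -1.   ]
```

```bash
python3 -m inch '{"offset":[[-0.46,-0.3,0],[-0.47,-0.3,0],[0,0,0.8],[0,0,0.8],[0,0,0]],"angular":[[0,0,0.1],[0,0,0],[0,0,0],[0,0,0],[0,0,0]],"fingers":[0.4,0.5,0.5,0.5,0.5]}' |grep ee_pos
python3 - <<'E'
from h import *
import plan
im=shot('wrist')
for o in blanks(im,10): print(o)
plan.plan(477.8,-350,76.3,28.5)
E
```

```text
ee_pos: [476.0, -348.1, 108.4]
([280.0, 249.0], 477.8, -349.3, 44.9, 14.5, -60.7)
([170.0, 206.0], 408.6, -356.6, 44.7, 17.2, -43.9)
([241.0, 44.0], 405.8, -260.3, 44.3, 15.5, 46.6)
turn 0.0 j6 25 offset [-0.05  0.01  0.88] from [ 476.6 -348.4  111.4] yaw 28.7 tilt [-0.004  0.003 -1.   ]
```

```bash
python3 -m inch '{"offset":[[-0.04,0.01,0.3],[0,0,0.3],[0,0,0],[0,0,0]],"angular":[[0,0,-0.1],[0,0,0],[0,0,0],[0,0,0]],"fingers":[0.6,0.6,0.6,0.6]}' |grep ee_pos
python3 plan.py 477.8 -349.6 76.3 29
```

```text
ee_pos: [478.7, -351.2, 90.0]
turn 0.0 j6 25 offset [0.05 0.   0.34] from [ 478.7 -351.2   90. ] yaw 29.2 tilt [-0.  0. -1.]
```

```bash
python3 -m inch '{"offset":[[0.03,0.01,0.2],[0,0,0.14],[0,0,0],[0,0,0],[0,0,0]],"angular":[[0,0,0],[0,0,0],[0,0,0],[0,0,0],[0,0,0]],"fingers":[0.6,0.6,0.6,0.6,0.6]}' |egrep 'ee_pos|ft'
python3 plan.py 477.8 -349.6 76.3 29
```

```text
ee_pos: [478.3, -350.3, 76.3]
ft_force: [0.0, 0.4, -0.2]
turn 0.0 j6 25 offset [ 0.02 -0.    0.  ] from [ 478.3 -350.3   76.3] yaw 29.2 tilt [ 0. -0. -1.]
```

```bash
python3 -m inch '{"offset":[[0,0,0],[0,0,0],[0,0,0],[0,0,0],[0,0,0]],"angular":[[0,0,0],[0,0,0],[0,0,0],[0,0,0],[0,0,0]],"fingers":[0.8,1,1,1,1]}' 40|egrep 'ee_pos|wid|gra'
python3 -m inch '{"offset":[[0,0,0],[0,0,-0.2],[0,0,-0.5],[0,0,-0.9],[0,0,-0.9]],"angular":[[0,0,0],[0,0,0],[0,0,0],[0,0,0],[0,0,0]],"fingers":[1,1,1,1,1]}' 60|egrep 'ee_pos|wid|gra'
python3 -m inch '{"offset":[[0,0,-0.8],[0,0,0],[0,0,0]],"angular":[[0,0,0],[0,0,0],[0,0,0]],"fingers":[1,1,1]}' |egrep 'ee_pos|wid|gra'
python3 plan.py 510 60 200 61.5
```

```text
ee_pos: [478.5, -350.4, 76.7]
grip_width: 0.142
grasp_force: 39.4
ee_pos: [477.5, -349.7, 176.3]
grip_width: 0.134
grasp_force: 58.7
ee_pos: [478.9, -350.7, 210.6]
grip_width: 0.128
grasp_force: 58.7
turn -5.4 j6 35 offset [4.2  9.4  0.26] from [ 478.9 -350.7  210.6] yaw 29.2 tilt [ 0.003 -0.002 -1.   ]
```

```bash
python3 -m inch '{"offset":[[0,0,0],[0,0,0],[0,0,0],[0,0,0],[0,0,0]],"angular":[[0,0,-1],[0,0,-1],[0,0,-1],[0,0,-1],[0,0,-1]],"fingers":[1,1,1,1,1]}' >/dev/null
python3 -m inch '{"offset":[[0,0,0],[0.38,0.85,0],[0.38,0.85,0],[0.38,0.85,0],[0.38,0.85,0]],"angular":[[0,0,-0.4],[0,0,0],[0,0,0],[0,0,0],[0,0,0]],"fingers":[1,1,1,1,1]}' >/dev/null
python3 -m inch '{"offset":[[0.38,0.85,0],[0.38,0.85,0],[0.38,0.85,0],[0.38,0.85,0],[0.38,0.85,0]],"angular":[[0,0,0],[0,0,0],[0,0,0],[0,0,0],[0,0,0]],"fingers":[1,1,1,1,1]}' >/dev/null
python3 -m inch '{"offset":[[0.38,0.85,0],[0.3,0.85,0],[0,0,0],[0,0,0]],"angular":[[0,0,0],[0,0,0],[0,0,0],[0,0,0]],"fingers":[1,1,1,1]}' |egrep 'ee_pos|wid|gra'
python3 plan.py 605.2 89 190 61.5
```

```text
ee_pos: [511.4, 58.4, 206.6]
grip_width: 0.128
grasp_force: 58.8
turn 0.0 j6 37 offset [-1.7   1.78  0.41] from [511.4  58.4 206.6] yaw 61.8 tilt [-0.003 -0.    -1.   ]
```

```bash
python3 -m inch '{"offset":[[-0.57,0.6,0.1],[-0.57,0.6,0.2],[-0.57,0.6,0.3],[0,0,0.3],[0,0,0]],"angular":[[0,0,0.05],[0,0,0],[0,0,0],[0,0,0],[0,0,0]],"fingers":[1,1,1,1,1]}' |egrep 'ee_pos|wid|gra'
cat > hold.py <<'E'
import sys
from h import *
import plan
im=shot('wrist');s=arm.sense();R=s['eef_rot'];p=s['ee_pos']
t=np.array([float(sys.argv[1]),float(sys.argv[2])])
for o in blanks(im,p[2]-66.5):
    e=R.T@np.array([o[1]-p[0],o[2]-p[1],0]);print(o,'blank rel',e.round(1))
    if abs(e[0])<20 and abs(e[1])<10:
        q=t-(R@np.array([e[0],e[1],0]))[:2];print('target',q.round(1));plan.plan(q[0],q[1],151,61.5)
slots(im)
E
python3 hold.py 605.2 89
```

```text
ee_pos: [606.0, 86.0, 167.1]
grip_width: 0.134
grasp_force: 58.9
([212.0, 264.0], 586.7, 58.8, 35.9, 11.1, -28.4) blank rel [  3.4 -32.8   0.1]
([278.0, 267.0], 603.4, 87.2, 43.0, 12.7, -28.7) blank rel [2.5 0.1 0. ]
target [607.3  87.7]
turn -0.0 j6 37 offset [-0.02  0.06  0.46] from [605.5  85.9 169.3] yaw 61.2 tilt [-0.006 -0.001 -1.   ]
8 [655.3 161.6  50.2  19.9 151.3 171.7 129.1]
10 [625.8 128.9  50.2  19.8 150.5 170.7 143.8]
1 [573.7 171.8  50.4  18.2  91.2 237.8 142.9]
2 [655.5 162.8  50.   20.3 148.2 172.5 128.7]
```

```bash
python3 plan.py 606.4 88.4 151 61.5
python3 -m inch '{"offset":[[-0.02,0.06,0.2],[0,0,0.2],[0,0,0],[0,0,0]],"angular":[[0,0,0],[0,0,0],[0,0,0],[0,0,0]],"fingers":[1,1,1,1]}' |egrep 'ee_pos|ft'
python3 plan.py 606.4 88.4 150 61.5
```

```text
turn -0.0 j6 37 offset [0.01 0.07 0.46] from [605.5  85.9 169.3] yaw 61.2 tilt [-0.006 -0.001 -1.   ]
ee_pos: [607.8, 88.6, 156.4]
ft_force: [-0.2, -0.4, 0.3]
turn -0.0 j6 37 offset [ 0.03 -0.02  0.16] from [607.8  88.6 156.4] yaw 61.3 tilt [ 0. -0. -1.]
```

```bash
python3 -m inch '{"offset":[[0.03,-0.01,0.09],[0,0,0.08],[0,0,0],[0,0,0]],"angular":[[0,0,0],[0,0,0],[0,0,0],[0,0,0]],"fingers":[1,1,1,1]}' |egrep 'ee_pos|ft'
python3 plan.py 606.4 88.4 149.5 61.5
```

```text
ee_pos: [607.0, 89.1, 149.5]
ft_force: [-0.0, -0.4, -0.7]
turn -0.0 j6 37 offset [ 0.01 -0.02 -0.  ] from [607.   89.1 149.5] yaw 61.3 tilt [ 0. -0. -1.]
```

```bash
python3 -m inch '{"offset":[[0,0,0],[0,0,0],[0,0,0],[0,0,-0.5],[0,0,-0.5]],"angular":[[0,0,0],[0,0,0],[0,0,0],[0,0,0],[0,0,0]],"fingers":[0.6,0.6,0.6,0.5,0.5]}'|egrep 'ee_pos|ft|wid'
python3 -m inch '{"offset":[[0.9,0,-0.5],[0.9,0,-0.5],[0.4,0,0],[0,0,0]],"angular":[[0,0,0],[0,0,0],[0,0,0],[0,0,0]],"fingers":[0.3,0.3,0.3,0.3]}'|egrep 'ee_pos|ft'
python3 - <<'E'
from h import *
import plan
im=shot('wrist','w6.png')
for o in blanks(im,74): print(o)
for o in blanks(shot('side'),10): print(o)
plan.plan(408.5,-345,180,46.2)
E
```

```text
ee_pos: [606.5, 89.1, 188.7]
ft_force: [0.8, -0.6, 0.3]
grip_width: 0.499
ee_pos: [528.2, 132.9, 231.7]
ft_force: [0.9, -0.4, -0.2]
([228.0, 325.0], 595.7, 45.8, 45.0, 14.1, -28.2)
([276.0, 314.0], 606.3, 88.7, 46.0, 12.5, -28.4)
([337.0, 321.0], 403.8, -361.2, 39.9, 10.5, -44.7)
([305.0, 295.0], 402.5, -263.1, 38.6, 8.1, 42.7)
([286.0, 192.0], 672.1, 142.5, 42.5, 7.5, -27.4)
([280.0, 186.0], 684.6, 191.6, 43.1, 7.4, -38.5)
turn 2.5 j6 4 offset [ -6.03 -10.72   1.24] from [529.9 131.7 229.9] yaw 61.3 tilt [ 0.001  0.    -1.   ]
```

Nest 2's blank sits at (606.3,88.7) and is aligned. Third blank, at (408,-356).

```bash
python3 -m inch '{"offset":[[0,0,0],[0,0,0],[0,0,0],[-0.45,-0.82,0],[-0.45,-0.82,0]],"angular":[[0,0,1],[0,0,1],[0,0,0.5],[0,0,0],[0,0,0]],"fingers":[0.3,0.3,0.3,0.3,0.3]}' >/dev/null
python3 -m inch '{"offset":[[-0.45,-0.82,0],[-0.45,-0.82,0],[-0.45,-0.82,0],[-0.45,-0.82,0.1],[-0.45,-0.82,0.1]],"angular":[[0,0,0],[0,0,0],[0,0,0],[0,0,0],[0,0,0]],"fingers":[0.3,0.3,0.3,0.3,0.3]}' >/dev/null
python3 -m inch '{"offset":[[-0.45,-0.82,0.2],[-0.45,-0.82,0.2],[-0.45,-0.82,0.2],[-0.45,-0.82,0.2],[-0.45,-0.82,0.2]],"angular":[[0,0,0],[0,0,0],[0,0,0],[0,0,0],[0,0,0]],"fingers":[0.3,0.3,0.3,0.3,0.3]}' >/dev/null
python3 -m inch '{"offset":[[-0.45,-0.82,0.2],[-0.45,-0.82,0],[0,0,0],[0,0,0]],"angular":[[0,0,0],[0,0,0],[0,0,0],[0,0,0]],"fingers":[0.3,0.3,0.3,0.3]}' |grep ee_pos
python3 - <<'E'
from h import *
import plan
im=shot('wrist')
for o in blanks(im,10): print(o)
plan.plan(408.4,-356.8,110,46.1)
E
```

```text
ee_pos: [393.7, -376.9, 172.1]
([306.0, 211.0], 406.9, -357.9, 45.5, 15.0, -43.7)
([400.0, 122.0], 404.5, -260.4, 45.6, 15.0, 47.2)
turn 0.0 j6 3 offset [0.07 0.58 1.56] from [ 394.3 -375.6  172.4] yaw 46.2 tilt [-0.001  0.001 -1.   ]
```

```bash
python3 -m inch '{"offset":[[0.07,0.29,0.3],[0,0.27,0.6],[0,0,0.7],[0,0,0],[0,0,0]],"angular":[[0,0,0],[0,0,0],[0,0,0],[0,0,0],[0,0,0]],"fingers":[0.4,0.5,0.5,0.5,0.5]}' |grep ee_pos
python3 - <<'E'
from h import *
import plan
im=shot('wrist')
for o in blanks(im,10): print(o)
plan.plan(407.4,-357.5,76.3,46.1)
E
```

```text
ee_pos: [408.1, -355.2, 108.6]
([274.0, 245.0], 406.4, -357.2, 45.3, 14.4, -44.1)
([399.0, 130.0], 404.3, -260.6, 45.7, 14.8, 47.1)
turn 0.0 j6 3 offset [-0.   -0.05  0.85] from [ 408.6 -356.   110.2] yaw 46.3 tilt [-0.  0. -1.]
```

```bash
python3 -m inch '{"offset":[[0.02,-0.06,0.3],[0,0,0.3],[0,0,0],[0,0,0]],"angular":[[0,0,0],[0,0,0],[0,0,0],[0,0,0]],"fingers":[0.6,0.6,0.6,0.6]}' |grep ee_pos
python3 plan.py 406.7 -357.3 76.3 46
python3 -m inch '{"offset":[[0,0,0.15],[0,0,0.1],[0,0,0],[0,0,0]],"angular":[[0,0,0],[0,0,0],[0,0,0],[0,0,0]],"fingers":[0.6,0.6,0.6,0.6]}' |egrep 'ee_pos|ft'
python3 plan.py 406.7 -357.3 76.3 46
```

```text
ee_pos: [405.6, -357.6, 84.8]
turn 0.0 j6 3 offset [-0.02  0.02  0.21] from [ 405.6 -357.6   84.8] yaw 46.3 tilt [-0.001  0.001 -1.   ]
ee_pos: [405.9, -357.7, 75.2]
ft_force: [-1.2, -0.3, 0.7]
turn 0.0 j6 3 offset [-0.01  0.02 -0.03] from [ 405.9 -357.7   75.2] yaw 46.3 tilt [-0.  0. -1.]
```

```bash
python3 -m inch '{"offset":[[0,0.02,-0.03],[0,0,0],[0,0,0],[0,0,0],[0,0,0]],"angular":[[0,0,0],[0,0,0],[0,0,0],[0,0,0],[0,0,0]],"fingers":[0.7,1,1,1,1]}' 40|egrep 'ee_pos|wid|gra'
python3 -m inch '{"offset":[[0,0,0],[0,0,-0.2],[0,0,-0.5],[0,0,-0.9],[0,0,-0.9]],"angular":[[0,0,0],[0,0,0],[0,0,0],[0,0,0],[0,0,0]],"fingers":[1,1,1,1,1]}' 60|egrep 'ee_pos|wid|gra'
python3 -m inch '{"offset":[[0,0,-0.8],[0,0,0],[0,0,0]],"angular":[[0,0,0],[0,0,0],[0,0,0]],"fingers":[1,1,1]}' |egrep 'ee_pos|wid|gra'
python3 plan.py 530 110 200 61.5
```

```text
ee_pos: [406.8, -357.3, 77.2]
grip_width: 0.147
grasp_force: 39.4
ee_pos: [405.8, -356.5, 176.9]
grip_width: 0.131
grasp_force: 58.7
ee_pos: [407.1, -357.7, 210.9]
grip_width: 0.127
grasp_force: 58.7
turn -2.5 j6 40 offset [ 2.92 11.73  0.26] from [ 407.1 -357.7  210.9] yaw 46.3 tilt [ 0.003 -0.003 -1.   ]
```

```bash
python3 -m inch '{"offset":[[0,0,0],[0,0,0],[0,0,0],[0.22,0.9,0],[0.22,0.9,0]],"angular":[[0,0,-1],[0,0,-1],[0,0,-0.5],[0,0,0],[0,0,0]],"fingers":[1,1,1,1,1]}' >/dev/null
python3 -m inch '{"offset":[[0.22,0.9,0],[0.22,0.9,0],[0.22,0.9,0],[0.22,0.9,0],[0.22,0.9,0]],"angular":[[0,0,0],[0,0,0],[0,0,0],[0,0,0],[0,0,0]],"fingers":[1,1,1,1,1]}' >/dev/null
python3 -m inch '{"offset":[[0.22,0.9,0],[0.22,0.9,0],[0.22,0.9,0],[0.22,0.9,0],[0.22,0.9,0]],"angular":[[0,0,0],[0,0,0],[0,0,0],[0,0,0],[0,0,0]],"fingers":[1,1,1,1,1]}' >/dev/null
python3 -m inch '{"offset":[[0.22,0.9,0],[0,0,0],[0,0,0]],"angular":[[0,0,0],[0,0,0],[0,0,0]],"fingers":[1,1,1]}' |egrep 'ee_pos|wid|gra'
python3 plan.py 625.7 128.9 170 61.5
```

```text
ee_pos: [530.6, 109.8, 206.7]
grip_width: 0.131
grasp_force: 58.8
turn -0.0 j6 40 offset [-1.86  1.56  0.91] from [530.6 109.8 206.7] yaw 61.5 tilt [-0.003 -0.001 -1.   ]
```

```bash
python3 -m inch '{"offset":[[-0.62,0.52,0.2],[-0.62,0.52,0.3],[-0.62,0.52,0.4],[0,0,0],[0,0,0]],"angular":[[0,0,0],[0,0,0],[0,0,0],[0,0,0],[0,0,0]],"fingers":[1,1,1,1,1]}' |egrep 'ee_pos|wid|gra'
sed -i 's/-66.5/-67.5/' hold.py
python3 hold.py 625.7 128.9
```

```text
ee_pos: [626.1, 125.9, 168.8]
grip_width: 0.127
grasp_force: 58.9
([139.0, 267.0], 590.2, 65.9, 36.4, 11.2, -28.0) blank rel [  2.2 -69.7   0.2]
([278.0, 270.0], 624.4, 126.5, 43.0, 12.8, -28.8) blank rel [ 1.4 -0.2  0. ]
target [627.  128.3]
turn -0.0 j6 40 offset [-0.    0.07  0.49] from [625.7 125.9 170.8] yaw 61.2 tilt [-0.004 -0.001 -1.   ]
([209.0, 250.0], 599.5, 101.4, 35.8, 10.9, -28.1) blank rel [ 11.2 -34.1   0.1]
1 [580.4 184.7  50.5  19.7  89.7 240.7 139.5]
1 [617.2 177.9  47.4  17.4  63.3 209.2 134.3]
```

```bash
python3 -m inch '{"offset":[[0,0.07,0.2],[0,0,0.2],[0,0,0],[0,0,0]],"angular":[[0,0,0],[0,0,0],[0,0,0],[0,0,0]],"fingers":[1,1,1,1]}' |egrep 'ee_pos|ft'
python3 plan.py 626.7 128.5 149.5 61.5
```

```text
ee_pos: [626.9, 129.5, 156.7]
ft_force: [-0.0, 0.5, -1.2]
turn -0.0 j6 40 offset [-0.01 -0.02  0.18] from [626.9 129.5 156.7] yaw 61.3 tilt [-0. -0. -1.]
```

```bash
python3 -m inch '{"offset":[[0,-0.02,0.09],[0,0,0.09],[0,0,0],[0,0,0]],"angular":[[0,0,0],[0,0,0],[0,0,0],[0,0,0]],"fingers":[1,1,1,1]}' |egrep 'ee_pos|ft|wid'
python3 plan.py 626.7 128.5 149.5 61.5
```

```text
ee_pos: [627.1, 128.9, 149.4]
ft_force: [-0.7, -0.4, -0.5]
grip_width: 0.129
turn -0.0 j6 40 offset [ 0.   -0.01 -0.  ] from [627.1 128.9 149.4] yaw 61.3 tilt [-0. -0. -1.]
```

```bash
python3 -m inch '{"offset":[[0,0,0],[0,0,0],[0,0,0],[0,0,-0.5],[0,0,-0.5]],"angular":[[0,0,0],[0,0,0],[0,0,0],[0,0,0],[0,0,0]],"fingers":[0.6,0.6,0.6,0.5,0.5]}'|egrep 'ee_pos|ft|wid'
python3 -m inch '{"offset":[[0.9,0,-0.5],[0.9,0,-0.5],[0.4,0,0],[0,0,0]],"angular":[[0,0,0],[0,0,0],[0,0,0],[0,0,0]],"fingers":[0.3,0.3,0.3,0.3]}'|egrep 'ee_pos|ft'
python3 - <<'E'
from h import *
import plan
im=shot('wrist','w7.png')
for o in blanks(im,74): print(o)
plan.plan(404.5,-260.5,180,137.2)
E
```

```text
ee_pos: [626.6, 129.0, 188.6]
ft_force: [-0.2, 0.2, 0.8]
grip_width: 0.502
ee_pos: [548.3, 172.9, 231.8]
ft_force: [0.2, 0.0, -0.9]
([276.0, 314.0], 626.7, 128.3, 45.0, 13.0, -28.4)
([226.0, 316.0], 606.0, 89.3, 46.1, 13.5, -27.9)
turn -12.6 j6 -80 offset [10.38 -4.73  1.25] from [549.3 172.2 230.7] yaw 61.4 tilt [ 0.002  0.001 -1.   ]
```

```bash
python3 -m inch '{"offset":[[-0.15,-0.86,0],[-0.15,-0.86,0],[-0.15,-0.86,0],[-0.15,-0.86,0],[-0.15,-0.86,0]],"angular":[[0,0,0],[0,0,0],[0,0,0],[0,0,0],[0,0,0]],"fingers":[0.3,0.3,0.3,0.3,0.3]}' >/dev/null
python3 -m inch '{"offset":[[-0.15,-0.86,0],[-0.15,-0.86,0],[-0.15,-0.86,0],[-0.15,-0.86,0],[-0.15,-0.86,0]],"angular":[[0,0,0],[0,0,0],[0,0,0],[0,0,0],[0,0,0]],"fingers":[0.3,0.3,0.3,0.3,0.3]}' >/dev/null
python3 -m inch '{"offset":[[-0.15,-0.86,0.2],[-0.15,-0.86,0.4],[-0.15,-0.86,0.4],[0,0,0],[0,0,0]],"angular":[[0,0,0],[0,0,0],[0,0,0],[0,0,-1],[0,0,-1]],"fingers":[0.3,0.3,0.3,0.3,0.3]}' >/dev/null
python3 -m inch '{"offset":[[0,0,0],[0,0,0],[0,0,0],[0,0,0],[0,0,0]],"angular":[[0,0,-1],[0,0,-1],[0,0,-1],[0,0,-1],[0,0,-1]],"fingers":[0.3,0.3,0.3,0.3,0.3]}' >/dev/null
python3 -m inch '{"offset":[[0,0,0],[0,0,0],[0,0,0],[0,0,0],[0,0,0]],"angular":[[0,0,-1],[0,0,-1],[0,0,-1],[0,0,-1],[0,0,-1]],"fingers":[0.3,0.3,0.3,0.3,0.3]}' >/dev/null
python3 -m inch '{"offset":[[0,0,0],[0,0,0],[0,0,0]],"angular":[[0,0,-0.6],[0,0,0],[0,0,0]],"fingers":[0.3,0.3,0.3]}' |grep ee_pos
python3 - <<'E'
from h import *
import plan
im=shot('wrist')
for o in blanks(im,10): print(o)
plan.plan(404.7,-260.3,110,137.2)
E
```

```text
ee_pos: [403.7, -258.9, 189.0]
([276.0, 209.0], 404.5, -260.3, 45.1, 15.8, 47.1)
turn -0.1 j6 -80 offset [ 0.01 -0.05  1.98] from [ 403.7 -258.8  189. ] yaw 136.7 tilt [-0.  0. -1.]
```

```bash
python3 -m inch '{"offset":[[0.01,-0.05,0.7],[0,0,0.7],[0,0,0.6],[0,0,0],[0,0,0]],"angular":[[0,0,-0.08],[0,0,0],[0,0,0],[0,0,0],[0,0,0]],"fingers":[0.4,0.5,0.5,0.5,0.5]}' |grep ee_pos
python3 - <<'E'
from h import *
import plan
im=shot('wrist')
for o in blanks(im,10): print(o)
plan.plan(404.5,-260.3,76.3,137.1)
E
```

```text
ee_pos: [404.3, -259.8, 108.8]
([276.0, 243.0], 404.3, -261.2, 45.9, 14.7, 47.8)
turn 0.0 j6 -80 offset [0.01 0.01 0.85] from [ 405.  -260.3  110.3] yaw 137.3 tilt [ 0. -0. -1.]
```

```bash
python3 -m inch '{"offset":[[0.02,0,0.3],[0,0,0.3],[0,0,0],[0,0,0]],"angular":[[0,0,0],[0,0,0],[0,0,0],[0,0,0]],"fingers":[0.6,0.6,0.6,0.6]}' |grep ee_pos
python3 plan.py 404.4 -260.7 76.3 137.3
python3 -m inch '{"offset":[[0,0,0.15],[0,0,0.07],[0,0,0],[0,0,0]],"angular":[[0,0,0],[0,0,0],[0,0,0],[0,0,0]],"fingers":[0.6,0.6,0.6,0.6]}' |egrep 'ee_pos|ft'
python3 plan.py 404.4 -260.7 76.3 137.3
```

```text
ee_pos: [404.0, -260.5, 84.9]
turn 0.0 j6 -80 offset [-0.   -0.01  0.21] from [ 404.  -260.5   84.9] yaw 137.4 tilt [-0.001  0.001 -1.   ]
ee_pos: [404.2, -260.6, 76.5]
ft_force: [0.9, -0.5, -0.3]
turn 0.0 j6 -80 offset [-0.   -0.    0.01] from [ 404.2 -260.6   76.5] yaw 137.4 tilt [-0.  0. -1.]
```

```bash
python3 -m inch '{"offset":[[0,0,0],[0,0,0],[0,0,0],[0,0,0],[0,0,0]],"angular":[[0,0,0],[0,0,0],[0,0,0],[0,0,0],[0,0,0]],"fingers":[0.8,1,1,1,1]}' 40|egrep 'ee_pos|wid|gra'
python3 -m inch '{"offset":[[0,0,0],[0,0,-0.2],[0,0,-0.5],[0,0,-0.9],[0,0,-0.9]],"angular":[[0,0,0],[0,0,0],[0,0,0],[0,0,0],[0,0,0]],"fingers":[1,1,1,1,1]}' 60|egrep 'ee_pos|wid|gra'
python3 -m inch '{"offset":[[0,0,-0.8],[0,0,0],[0,0,0],[0,0,0],[0,0,0]],"angular":[[0,0,0],[0,0,0],[0,0,1],[0,0,1],[0,0,1]],"fingers":[1,1,1,1,1]}' >/dev/null
python3 -m inch '{"offset":[[0,0,0],[0,0,0],[0,0,0],[0,0,0],[0,0,0]],"angular":[[0,0,1],[0,0,1],[0,0,1],[0,0,1],[0,0,1]],"fingers":[1,1,1,1,1]}' >/dev/null
python3 -m inch '{"offset":[[0,0,0],[0,0,0],[0,0,0],[0,0,0],[0,0,0]],"angular":[[0,0,1],[0,0,1],[0,0,1],[0,0,1],[0,0,0.65]],"fingers":[1,1,1,1,1]}' |egrep 'ee_pos|wid|gra'
python3 plan.py 560 140 210 61.5
```

```text
ee_pos: [404.5, -260.8, 76.9]
grip_width: 0.14
grasp_force: 39.4
ee_pos: [403.5, -260.1, 177.1]
grip_width: 0.131
grasp_force: 58.7
ee_pos: [404.2, -260.6, 208.5]
grip_width: 0.132
grasp_force: 58.7
turn -0.1 j6 43 offset [ 1.31 10.67 -0.04] from [ 404.2 -260.6  208.5] yaw 61.1 tilt [-0.  0. -1.]
```

```bash
python3 -m inch '{"offset":[[0.11,0.9,0],[0.11,0.9,0],[0.11,0.9,0],[0.11,0.9,0],[0.11,0.9,0]],"angular":[[0,0,-0.07],[0,0,0],[0,0,0],[0,0,0],[0,0,0]],"fingers":[1,1,1,1,1]}' >/dev/null
python3 -m inch '{"offset":[[0.11,0.9,0],[0.11,0.9,0],[0.11,0.9,0],[0.11,0.9,0],[0.11,0.9,0]],"angular":[[0,0,0],[0,0,0],[0,0,0],[0,0,0],[0,0,0]],"fingers":[1,1,1,1,1]}' >/dev/null
python3 -m inch '{"offset":[[0.11,0.9,0],[0.11,0.9,0],[0,0,0],[0,0,0]],"angular":[[0,0,0],[0,0,0],[0,0,0],[0,0,0]],"fingers":[1,1,1,1]}' |egrep 'ee_pos|wid|gra'
python3 plan.py 655.6 161.3 170 61.5
```

```text
ee_pos: [561.5, 146.8, 207.8]
grip_width: 0.134
grasp_force: 58.8
turn 0.1 j6 42 offset [-1.89  1.44  0.94] from [561.5 146.8 207.8] yaw 62.1 tilt [-0.001 -0.    -1.   ]
```

```bash
python3 -m inch '{"offset":[[-0.63,0.5,0.2],[-0.63,0.5,0.3],[-0.63,0.5,0.4],[0,0,0],[0,0,0]],"angular":[[0,0,0.1],[0,0,0],[0,0,0],[0,0,0],[0,0,0]],"fingers":[1,1,1,1,1]}' |egrep 'ee_pos|wid|gra'
python3 hold.py 655.6 161.3
```

```text
ee_pos: [656.6, 160.5, 169.5]
grip_width: 0.13
grasp_force: 58.9
([278.0, 298.0], 669.0, 153.7, 12.0, 11.1, 61.3) blank rel [-14.5   0.1  -0. ]
target [642.9 168.2]
turn -0.0 j6 43 offset [0.38 0.01 0.51] from [656.3 160.6 171.6] yaw 61.2 tilt [-0.002 -0.001 -1.   ]
([283.0, 274.0], 658.8, 162.5, 2.8, 1.0, -28.6) blank rel [-1.3  2.9 -0. ]
target [653.1 159.4]
turn -0.0 j6 42 offset [ 0.05 -0.06  0.51] from [656.3 160.6 171.6] yaw 61.2 tilt [-0.002 -0.001 -1.   ]
([278.0, 259.0], 649.9, 164.0, 32.3, 12.8, -28.2) blank rel [ 7.2 -0.1  0. ]
target [662.  157.9]
turn -0.0 j6 42 offset [-0.16  0.01  0.51] from [656.3 160.6 171.6] yaw 61.2 tilt [-0.002 -0.001 -1.   ]
([63.0, 251.0], 595.7, 72.2, 35.8, 11.0, -28.2) blank rel [  10.5 -106.6    0.2]
([132.0, 233.0], 605.0, 107.8, 35.6, 11.0, -28.5) blank rel [ 19.5 -70.9   0.2]
([207.0, 232.0], 621.7, 140.3, 35.5, 11.0, -28.0) blank rel [ 20.5 -34.4   0.1]
2 [627.3 126.1  46.1  20.6 151.7 167.6 144.3]
```

```bash
python3 plan.py 656.6 160.9 149.5 61.5
python3 -m inch '{"offset":[[0,0.01,0.2],[0,0,0.2],[0,0,0],[0,0,0]],"angular":[[0,0,0],[0,0,0],[0,0,0],[0,0,0]],"fingers":[1,1,1,1]}' |egrep 'ee_pos|ft'
python3 plan.py 656.6 160.9 149.5 61.5
```

```text
turn -0.0 j6 42 offset [-0.    0.01  0.55] from [656.3 160.6 171.6] yaw 61.2 tilt [-0.002 -0.001 -1.   ]
ee_pos: [656.0, 161.9, 156.9]
ft_force: [0.1, -1.0, -0.9]
turn -0.0 j6 42 offset [-0.02 -0.02  0.18] from [656.  161.9 156.9] yaw 61.3 tilt [-0. -0. -1.]
```

```bash
python3 -m inch '{"offset":[[-0.02,-0.02,0.09],[0,0,0.09],[0,0,0],[0,0,0]],"angular":[[0,0,0],[0,0,0],[0,0,0],[0,0,0]],"fingers":[1,1,1,1]}' |egrep 'ee_pos|ft|wid'
python3 plan.py 656.6 160.9 149.5 61.5
```

```text
ee_pos: [656.9, 161.2, 149.3]
ft_force: [-1.0, -0.1, -0.2]
grip_width: 0.131
turn -0.0 j6 42 offset [ 0.   -0.01 -0.  ] from [656.9 161.2 149.3] yaw 61.3 tilt [-0.  0. -1.]
```

```bash
python3 -m inch '{"offset":[[0,0,0],[0,0,0],[0,0,0],[0,0,-0.5],[0,0,-0.5]],"angular":[[0,0,0],[0,0,0],[0,0,0],[0,0,0],[0,0,0]],"fingers":[0.6,0.6,0.6,0.5,0.5]}'|egrep 'ee_pos|ft|wid'
python3 -m inch '{"offset":[[0.9,0,-0.6],[0.9,-0.4,-0.6],[0.9,-0.5,-0.6],[0.3,-0.5,-0.3],[0,0,0]],"angular":[[0,0,0],[0,0,0],[0,0,0],[0,0,0],[0,0,0]],"fingers":[0,0,0,0,0]}'|egrep 'ee_pos|ft'
python3 - <<'E'
from h import *
im=shot('wrist','w8.png')
for o in blanks(im,74): print(o)
cv2.imwrite('pics/crop7.png',cv2.resize(im['pixels'][150:400,100:500],(800,500)))
b=shot('side')
print(blanks(b,10))
E
```

```text
ee_pos: [656.5, 160.9, 188.5]
ft_force: [0.7, 0.5, -0.8]
grip_width: 0.5
ee_pos: [532.7, 168.2, 271.8]
ft_force: [-0.2, -0.5, 1.4]
([203.0, 310.0], 596.4, 46.2, 44.4, 12.4, -27.2)
([328.0, 308.0], 656.3, 161.0, 45.3, 13.9, -28.0)
([244.0, 301.0], 606.0, 89.2, 44.5, 13.2, -27.6)
([287.0, 299.0], 626.2, 128.3, 44.4, 12.4, -27.9)
[([286.0, 192.0], 672.4, 143.1, 42.5, 9.6, -26.3), ([281.0, 186.0], 685.6, 189.6, 40.2, 7.1, -20.7), ([279.0, 179.0], 710.8, 234.2, 20.6, 0.0, -38.5)]
```

View pics/crop7.png

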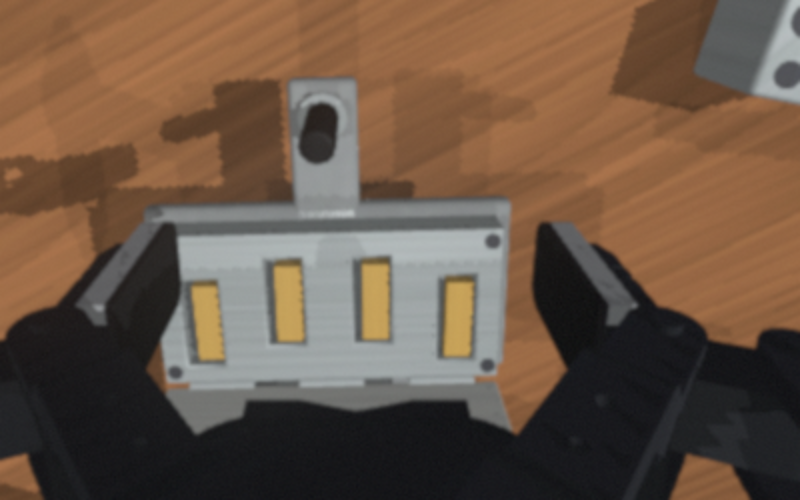

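All four blanks lie flat in their nests, at (207,322), (288,302), (375,300) and (458,317) in the crop. Now I shut the leaf by its knob, retracing the opening arc.

```bash
python3 plan.py 690 68 300 62
```

```text
turn -0.1 j6 34 offset [-4.6  -0.39 -0.78] from [535.1 168.7 268.4] yaw 61.3 tilt [ 0.003  0.001 -1.   ]
```

```bash
python3 -m inch '{"offset":[[0,-0.1,-0.5],[-0.8,-0.1,-0.4],[-0.8,-0.1,0],[-0.8,-0.1,0],[0,0,0]],"angular":[[0,0,-0.1],[0,0,0],[0,0,0],[0,0,0],[0,0,0]],"fingers":[0,0,0,0,0]}'|grep ee_p
python3 -m inch '{"offset":[[-0.8,0,0],[-0.8,0,0],[-0.4,0,0],[0,0,0],[0,0,0]],"angular":[[0,0,0],[0,0,0],[0,0,0],[0,0,0],[0,0,0]],"fingers":[0,0,0,0,0]}'|egrep 'ee_p|ft'
python3 plan.py 697.5 64.5 201 62
```

```text
ee_pos: [616.4, 106.5, 299.7]
ee_pos: [683.8, 71.2, 300.5]
ft_force: [-0.2, -0.7, 0.1]
turn -0.0 j6 33 offset [-0.39  0.02  2.49] from [683.8  71.2 300.5] yaw 61.8 tilt [-0.003 -0.    -1.   ]
```

```bash
python3 -m inch '{"offset":[[-0.2,0.02,0.4],[-0.2,0,0.4],[0,0,0.4],[0,0,0],[0,0,0]],"angular":[[0,0,0],[0,0,0],[0,0,0],[0,0,0],[0,0,0]],"fingers":[0,0,0,0,0]}'|egrep 'ee_p|ft'
python3 plan.py 697.5 64.5 201 62
```

```text
ee_pos: [696.5, 65.4, 254.4]
ft_force: [-0.5, 0.4, 0.2]
turn -0.0 j6 33 offset [-0.04 -0.01  1.34] from [696.5  65.4 254.4] yaw 61.9 tilt [-0.002 -0.    -1.   ]
```

```bash
python3 -m inch '{"offset":[[-0.03,0,0.4],[0,0,0.45],[0,0,0.45],[0,0,0],[0,0,0]],"angular":[[0,0,0],[0,0,0],[0,0,0],[0,0,0],[0,0,0]],"fingers":[0,0,0,0,0]}'|egrep 'ee_p|ft'
python3 plan.py 697.5 64.5 201 62
```

```text
ee_pos: [697.9, 64.7, 204.0]
ft_force: [-0.6, 0.1, 0.0]
turn -0.0 j6 33 offset [ 0.01 -0.01  0.07] from [697.9  64.7 204. ] yaw 61.9 tilt [-0.  0. -1.]
```

```bash
python3 -m inch '{"offset":[[0,0,0.06],[0,0,0],[0,0,0],[0,0,0],[0,0,0]],"angular":[[0,0,0],[0,0,0],[0,0,0],[0,0,0],[0,0,0]],"fingers":[0.4,1,1,1,1]}' 30|egrep 'ee_p|ft|wid'
python3 -m inch '{"offset":[[0,0,0],[0,0,0],[0.25,0,-0.15],[0.25,0,-0.12],[0.27,0,-0.08]],"angular":[[0,0,0],[0,0,0],[0,0,0],[0,0,0],[0,0,0]],"fingers":[1,1,1,1,1]}' |egrep 'ee_p|ft|wid'
python3 plan.py 660 84 213 62
```

```text
ee_pos: [698.5, 64.3, 201.4]
ft_force: [-0.3, -0.2, -0.7]
grip_width: 0.295
ee_pos: [669.8, 79.2, 213.0]
ft_force: [0.4, 2.2, -18.8]
grip_width: 0.145
turn -0.0 j6 35 offset [ 0.27 -0.01  0.  ] from [669.8  79.2 213. ] yaw 61.9 tilt [-0.004 -0.    -1.   ]
```

```bash
python3 -m inch '{"offset":[[0.28,0,0.03],[0.28,0,0.03],[0.27,0,0.06],[0.26,0,0.1],[0,0,0]],"angular":[[0,0,0],[0,0,0],[0,0,0],[0,0,0],[0,0,0]],"fingers":[1,1,1,1,1]}' |egrep 'ee_p|ft|wid'
python3 -c "
from plant import arm;import numpy as np
p=arm.sense()['ee_pos'];o=np.hypot(*(p[:2]-[763.4,28.3]))-119.5;h=p[2]-54-76.5;print(o,h,np.hypot(o,h),np.degrees(np.arctan2(h,o))-25.3)"
```

```text
ee_pos: [630.9, 99.9, 206.7]
ft_force: [-0.7, -2.4, 0.7]
grip_width: 0.151
31.07080901589157 76.22424249740831 82.31360955033934 42.52302564731947
```

```bash
python3 -m inch '{"offset":[[0.13,0,0.06],[0.12,0,0.07],[0.12,0,0.08],[0.11,0,0.09],[0.1,0,0.1]],"angular":[[0,0,0],[0,0,0],[0,0,0],[0,0,0],[0,0,0]],"fingers":[1,1,1,1,1]}' |egrep 'ee_p|ft|wid'
python3 -m inch '{"offset":[[0.1,0,0.1],[0.08,0,0.11],[0.08,0,0.12],[0,0,0],[0,0,0]],"angular":[[0,0,0],[0,0,0],[0,0,0],[0,0,0],[0,0,0]],"fingers":[1,1,1,1,1]}' |egrep 'ee_p|ft|wid'
python3 -c "
from plant import arm;import numpy as np
p=arm.sense()['ee_pos'];o=np.hypot(*(p[:2]-[763.4,28.3]))-119.5;h=p[2]-54-76.5;print(o,h,np.hypot(o,h),np.degrees(np.arctan2(h,o))-25.3)"
```

```text
ee_pos: [611.8, 110.4, 190.1]
ft_force: [-2.8, -3.4, 4.3]
grip_width: 0.151
ee_pos: [602.0, 115.5, 176.2]
ft_force: [-5.6, -0.2, 5.5]
grip_width: 0.152
63.99461959271105 45.71991424039496 78.64872468746627 10.243292664207228
```

```bash
python3 -m inch '{"offset":[[0.08,0,0.12],[0.08,0,0.13],[0,0,0],[0,0,0]],"angular":[[0,0,0],[0,0,0],[0,0,0],[0,0,0]],"fingers":[1,1,1,1]}' |egrep 'ee_p|ft|wid'
python3 -m inch '{"offset":[[0.02,0,0.08],[0,0,0],[0,0,0]],"angular":[[0,0,0],[0,0,0],[0,0,0]],"fingers":[1,1,1]}' |egrep 'ee_p|ft|wid'
```

```text
ee_pos: [598.8, 118.0, 170.0]
ft_force: [0.1, -5.7, 20.5]
grip_width: 0.145
ee_pos: [599.1, 118.5, 169.0]
ft_force: [0.3, -5.1, 30.4]
grip_width: 0.147
```

```bash
python3 -m inch '{"offset":[[0,0,-0.04],[0,0,0],[0,0,0],[0,0,0],[0,0,0]],"angular":[[0,0,0],[0,0,0],[0,0,0],[0,0,0],[0,0,0]],"fingers":[1,0.3,0,0,0]}' |egrep 'ee_p|ft|wid'
python3 -m inch '{"offset":[[0,0,-0.5],[0,0,-0.9],[0,0,-0.9],[0.6,0,-0.4],[0.6,0,0]],"angular":[[0,0,0],[0,0,0],[0,0,0],[0,0,0],[0,0,0]],"fingers":[0,0,0,0,0]}' |egrep 'ee_p|ft|wid'
python3 -m inch '{"offset":[[0.7,0,0],[0.7,0,0],[0,0,0],[0,0,0]],"angular":[[0,0,0],[0,0,0],[0,0,0],[0,0,0]],"fingers":[0,0,0,0]}' |egrep 'ee_p|ft|wid'
python3 - <<'E'
from h import *
a=shot('wrist');b=shot('side')
psi=np.radians(151.5);C=np.array([763.4,28.3])
k=C+192.5*np.array([np.cos(psi),np.sin(psi)]);hd=C+262*np.array([np.cos(psi),np.sin(psi)])
print('wrist knob',proj(a,(*k,116.5)),'side knob',((proj(b,(*k,116.5))-[230,140])*5).round(),'h',((proj(b,(*hd,110))-[230,140])*5).round(),(proj(a,(*hd,110))))
W=cv2.resize(a['pixels'],(560,420));S=cv2.resize(b['pixels'][140:224,230:278],(240,420),interpolation=cv2.INTER_CUBIC)
cv2.imwrite('pics/crop8.png',np.hstack([W,S]))
E
```

```text
ee_pos: [596.3, 118.8, 164.1]
ft_force: [-0.2, -0.6, 0.2]
grip_width: 0.714
ee_pos: [555.2, 141.4, 276.9]
ft_force: [0.4, 0.6, 0.3]
grip_width: 0.998
ee_pos: [504.1, 168.3, 273.1]
ft_force: [0.7, 0.2, 0.1]
grip_width: 0.999
wrist knob [277.78878626 327.28737795] side knob [203. 151.] h [ 86. 170.] [278.40845689 252.30186716]
```

View pics/crop8.png

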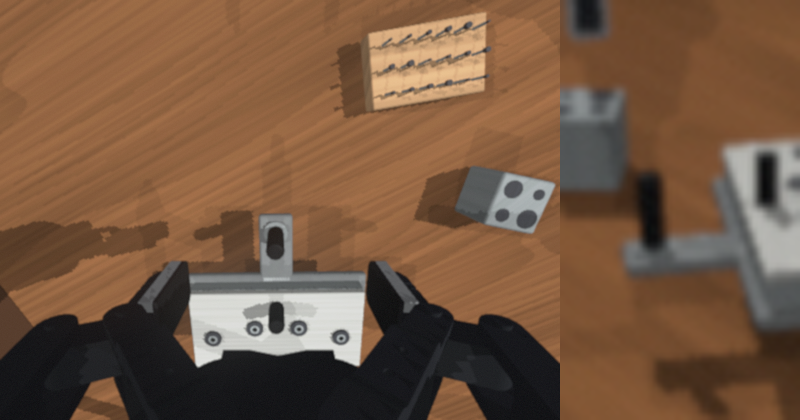

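The leaf is shut: the knob is at (277,331) in the wrist view and the bushes are in a flat row. The side view puts the knob top within a pixel of the shut prediction. Now I grip the handle to swing back.

```bash
python3 plan.py 533 153.3 250 61.5
python3 -m inch '{"offset":[[-0.4,0.01,0.3],[-0.38,0,0.3],[0,0,0],[0,0,0]],"angular":[[0,0,0],[0,0,0],[0,0,0],[0,0,0]],"fingers":[0,0,0,0]}' |egrep 'ee_p|ft|wid'
python3 plan.py 533 153.3 148 61.5
```

```text
turn 0.1 j6 45 offset [-0.78  0.02  0.57] from [505.2 167.6 272.8] yaw 61.9 tilt [-0. -0. -1.]
ee_pos: [533.5, 152.0, 246.7]
ft_force: [-0.2, 0.2, -0.7]
grip_width: 1.002
turn 0.0 j6 45 offset [0.02 0.03 2.47] from [533.5 152.  246.7] yaw 61.8 tilt [-0.004 -0.001 -1.   ]
```

```bash
python3 -m inch '{"offset":[[0.02,0.03,0.8],[0,0,0.8],[0,0,0.8],[0,0,0],[0,0,0]],"angular":[[0,0,0],[0,0,0],[0,0,0],[0,0,0],[0,0,0]],"fingers":[0,0,0,0,0]}' |egrep 'ee_p|ft|wid'
python3 -m inch '{"offset":[[0,0,0.1],[0,0,0],[0,0,0],[0,0,0],[0,0,0]],"angular":[[0,0,0],[0,0,0],[0,0,0],[0,0,0],[0,0,0]],"fingers":[0.5,1,1,1,1]}' 60|egrep 'ee_p|ft|wid'
python3 -m inch '{"offset":[[0,0,0],[0,0,0],[0,0,0]],"angular":[[0,0,0],[0,0,0],[0,0,0]],"fingers":[1,1,1]}' |egrep 'ee_p|ft|wid'
python3 -c "
from plant import arm;import numpy as np
p=arm.sense()['ee_pos'][:2]-[763.4,28.3];print(np.hypot(*p),np.degrees(np.arctan2(p[1],p[0])))"
```

```text
ee_pos: [531.9, 154.2, 152.3]
ft_force: [-0.0, -0.4, 0.7]
grip_width: 1.0
ee_pos: [532.9, 154.8, 150.2]
ft_force: [-0.3, -0.7, -0.4]
grip_width: 0.298
ee_pos: [532.6, 154.3, 150.1]
ft_force: [-3.0, -2.6, 5.2]
grip_width: 0.169
262.99577264510464 151.3625585915011
```

```bash
python3 -m inch '{"offset":[[-0.01,-0.34,0],[-0.01,-0.34,0],[-0.01,-0.34,0],[-0.01,-0.34,0],[-0.01,-0.34,0]],"angular":[[0,0,-0.5],[0,0,-0.5],[0,0,-0.5],[0,0,-0.5],[0,0,-0.5]],"fingers":[1,1,1,1,1]}' |egrep 'ee_p|ft|wid'
python3 -m inch '{"offset":[[-0.01,-0.34,0],[-0.01,-0.34,0],[-0.01,-0.34,0],[-0.01,-0.34,0],[0,0,0]],"angular":[[0,0,-0.5],[0,0,-0.5],[0,0,-0.5],[0,0,-0.5],[0,0,0]],"fingers":[1,1,1,1,1]}' |egrep 'ee_p|ft|wid'
python3 -c "
from plant import arm;import numpy as np
p=arm.sense()['ee_pos'][:2]-[763.4,28.3];print(np.hypot(*p),np.degrees(np.arctan2(p[1],p[0]))%360)"
```

```text
ee_pos: [508.6, 90.6, 150.1]
ft_force: [-0.9, -2.6, 5.1]
grip_width: 0.172
ee_pos: [501.8, 35.2, 150.1]
ft_force: [-4.9, -2.2, 7.5]
grip_width: 0.166
261.66117306215494 178.48829517166516
```

```bash
python3 -m inch '{"offset":[[-0.01,-0.34,0],[-0.01,-0.34,0],[-0.01,-0.34,0],[-0.01,-0.34,0],[-0.01,-0.34,0]],"angular":[[0,0,-0.5],[0,0,-0.5],[0,0,-0.5],[0,0,-0.5],[0,0,-0.5]],"fingers":[1,1,1,1,1]}' |egrep 'ee_p|ft|wid'
python3 -m inch '{"offset":[[-0.01,-0.3,0],[0,0,0],[0,0,0],[0,0,0]],"angular":[[0,0,-0.5],[0,0,0],[0,0,0],[0,0,0]],"fingers":[1,1,1,1]}' |egrep 'ee_p|ft|wid'
python3 -c "
from plant import arm;import numpy as np
p=arm.sense()['ee_pos'][:2]-[763.4,28.3];print(np.hypot(*p),np.degrees(np.arctan2(p[1],p[0]))%360)"
```

```text
ee_pos: [509.3, -31.1, 150.1]
ft_force: [-6.4, -2.0, 7.0]
grip_width: 0.166
ee_pos: [512.6, -43.2, 150.1]
ft_force: [-8.6, -6.5, 7.4]
grip_width: 0.169
260.7919558256147 195.90312567829395
```

```bash
python3 -m inch '{"offset":[[0,0,0],[0,0,0],[0,0,0],[0,0,0],[0,0,0]],"angular":[[0,0,0],[0,0,0],[0,0,0],[0,0,0],[0,0,0]],"fingers":[0.6,0.3,0,0,0]}' |egrep 'ee_p|ft|wid'
python3 -m inch '{"offset":[[0,0,-0.7],[0,0,-0.9],[0,0,-0.9],[0.8,0,-0.5],[0.8,0,0]],"angular":[[0,0,0],[0,0,0],[0,0,0],[0,0,0],[0,0,0]],"fingers":[0,0,0,0,0]}' |egrep 'ee_p|ft|wid'
python3 -m inch '{"offset":[[0.9,0,0],[0.9,0,0],[0,0,0],[0,0,0]],"angular":[[0,0,0],[0,0,0],[0,0,0],[0,0,0]],"fingers":[0,0,0,0]}' |egrep 'ee_p|ft|wid'
python3 - <<'E'
from h import *
a=shot('top');b=shot('side')
A=cv2.resize(a['pixels'][60:228,180:348],(420,420),interpolation=cv2.INTER_CUBIC)
B=cv2.resize(b['pixels'][90:258,250:402],(380,420),interpolation=cv2.INTER_CUBIC)
cv2.imwrite('pics/crop9.png',np.hstack([A,B]))
C=np.array([763.4,28.3])
for p0 in(-163.0,):
  psi=np.radians(p0)
  g=lambda r,z,o=0:((proj(a,[*(C+r*np.array([np.cos(psi+np.radians(o)),np.sin(psi+np.radians(o))])),z])-[180,60])*2.5).round()
  print('h',g(262,110),'knob',g(192.5,116.5),[g(170,84.5,o) for o in(22.5,7.5,-7.5,-22.5)])
print('time',arm.sense()['time_s'])
E
```

```text
ee_pos: [513.4, -41.6, 149.1]
ft_force: [-0.8, 0.6, 0.2]
grip_width: 0.865
ee_pos: [453.1, -60.3, 273.3]
ft_force: [0.2, -0.3, 0.7]
grip_width: 0.997
ee_pos: [382.4, -81.6, 269.9]
ft_force: [0.2, -0.3, -0.0]
grip_width: 1.0
h [252. 366.] knob [232. 302.] [array([281., 258.]), array([246., 280.]), array([206., 292.]), array([164., 294.])]
time 57.0333
```

View pics/crop9.png

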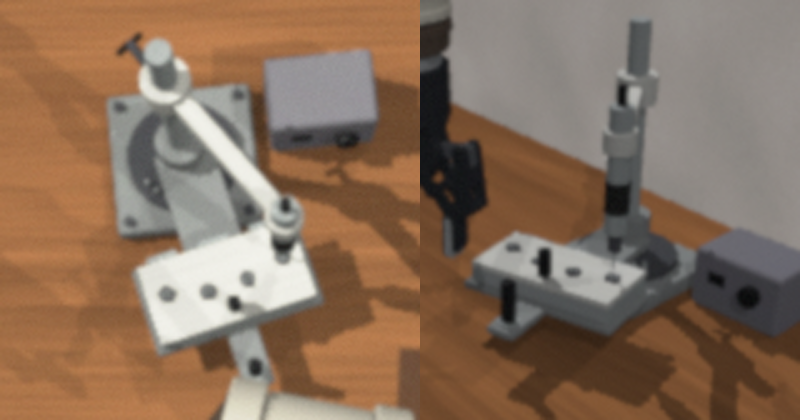

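The first bush, at (283,256), is under the bit. The leaf is flat and shut, the handle is at (255,366) as predicted, and the robot is clear.

```bash
python3 -c "
from plant import arm
print(arm.hand_in())"
```

```text
the job is handed in; nothing more can be done
None
```

I handed the job in at about 57 s: all four blanks lie flat in their own nests, the leaf is shut, and the table is back at the click with the first bush under the bit; one blank slid about 50 mm on the mat in a failed first grasp, and I saw no contact with the drill or other tools.

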